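# Centre-mark krar peg blanks on the flywheel marker

## Task

Lay every dark walnut peg blank flat in the green centre-marking machine, one per channel, then close the wooden stop block by turning the T-handle clockwise until it stops; turn the flywheel clockwise through exactly one revolution, so that its red mark comes back to the white pointer and does not run on. Then back the T-handle off by at least half a turn, and put all the blanks in the wooden tray, leaving the other things on the bench alone.

Things in the scene. Friction and masses are not known exactly. Their poses are not given: they have to be found in the camera images.
- machine: Fixed green centre-marking machine, about 250 mm along its x and 390 mm along its y. Origin on the bench (z = 0) under the middle of its bed, z up, x along the channels, from the stop block (-x side) to the marking shaft (+x side). A thin upright grey guard (6 mm thick in y, 120 mm along x, centred at machine x -20, y 124 mm, top at z = 100 mm) stands between bed and T-handle.
- bed (a point): Middle of the bed floor, 30 mm above the bench; axes as the machine. Three channels along x, centred at y = -52, 0, +52 mm, each 32 mm wide between ribs 6 mm high; at x = +55 mm they end at a steel lip 12 mm high. The stop block closes their -x end. A blank centred at x = 0 to 4 mm fits at any setting of the block.
- stop_face (a point): Foot of the face of the wooden stop block (140 mm wide in y, 26 mm high), on the bed floor. It moves along x: bed x = -74 mm with the T-handle fully open, -50 mm fully closed; it pushes any blank it meets along its channel.
- marker_axis (a point): Middle of the level marking shaft (20 mm thick, along machine y) beyond the lip, 42 mm above the bench. It carries three brass noses that point away (+x) at rest; geared to the flywheel, it turns once as the wheel turns once, so that each nose swings over and down to a blank's end and returns. It does not push the blanks.
- t_handle (a joint): Angle of the T-handle in rad: 0 fully open, 2 pi fully closed (end stops at both). It grows turning clockwise seen from above, stays where it is left, needs about 0.1 N m, and drives the stop block 3.8 mm per rad.
- t_axis (a point): On the vertical axis of the T-handle at bar height, 90 mm above the bench; machine x -20, y 192 mm. Level steel bar 12 mm thick, 106 mm over its black ball ends (16 mm), on a 14 mm spindle above a 32 mm boss that ends 50 mm above the bench. The guard is 65 mm away on the -y side: each end can be moved over the outer (+y) half turn, then the other end is taken.
- t_end_a (a point): Centre of one ball end of the T-handle bar, 45 mm from the axis. At joint 0 it points to machine -x.
- t_end_b (a point): Centre of the other ball end, opposite end a.
- flywheel (a joint): Angle of the flywheel in rad, 0 at the start (red mark at the white pointer); it grows turning clockwise seen from above, and one revolution is 6.28. It stays where it is left, needs about 0.12 N m; it is stopped at -0.12 if turned the wrong way.
- wheel_axis (a point): Point on the vertical axis of the flywheel, on its upper face, 73 mm above the bench. Dark steel wheel lying flat, 140 mm diameter, at machine x 50, y -190 mm. At 0 its crank knob is at the machine -x side and its red rim mark on the +y side.
- knob_mid (a point): Middle of the upright round wooden crank knob (22 mm diameter, 50 mm tall, from 74 to 124 mm above the bench) on the flywheel, 55 mm from the axis. This point is 102 mm above the bench. The knob spins freely on its own vertical pin, so a hand holding it need not turn.
- tray: Fixed pale wooden tray for the marked blanks, 135 mm (its x) by 190 mm (its y), 30 mm high, walls and floor 5 mm. Origin under its centre, on the bench.
- blank1: Dark walnut peg blank, 100 mm long along its x: a square shank 24 x 24 x 76 mm with a 14 mm round tenon 24 mm long on the +x end. Origin at the middle of its length and section, 12 mm above what it lies on. 50 g. Either way round will do, on any of its four faces. May be absent (two or three are present).
- blank2: Dark walnut peg blank, 100 mm long along its x: a square shank 24 x 24 x 76 mm with a 14 mm round tenon 24 mm long on the +x end. Origin at the middle of its length and section, 12 mm above what it lies on. 50 g. Either way round will do, on any of its four faces. May be absent (two or three are present).
- blank3: Dark walnut peg blank, 100 mm long along its x: a square shank 24 x 24 x 76 mm with a 14 mm round tenon 24 mm long on the +x end. Origin at the middle of its length and section, 12 mm above what it lies on. 50 g. Either way round will do, on any of its four faces. May be absent (two or three are present).
- mallet: Pale boxwood mallet, 180 mm long, lying; bystander.
- wax_jar: White enamel jar of wax, 64 mm diameter, 70 mm high; bystander.
- gauge_case: Chrome feeler gauge case 100 x 24 x 16 mm; bystander.
- finishing_peg: Finished reddish peg with flat head, 123 mm long; bystander, not a blank.
- sanding_block: Cork sanding block 100 x 60 x 30 mm; bystander.
- oil_stone: Grey oil stone 150 x 50 x 25 mm; bystander.
- chisel: Small turnscrew, 190 mm long; bystander.
Things that resemble listed ones, but are neither listed nor needed, are in the scene too. What is shaped like the blank3 but purple or turquoise is not meant.

How it is judged:
By the outcome, as a careful person would: the job done as asked, in the order asked, and still so for the second after the job is handed in, with the robot touching nothing.
Of blank1, blank2, blank3 only 2 to 3 are there at a start; the rules pass over those that are not, and their reading is None.
At some moment in a run one of blank1, blank2, blank3 may be knocked a few centimetres aside while the robot is not near it.
Once in a run the grip may slacken for a moment while it holds something.
It also fails if it takes over 210 s, if anything falls off the work surface, if the arm or the gripper's body presses on something with over 40 N, if the wrist force passes 120 N, or if a joint passes its speed limit or range.

## Robot

A 7-joint arm with a two-finger parallel gripper is mounted at the origin on the work surface. World frame = base frame: x ahead of the robot, y to its left, z up, the work surface at z = 0. Lengths are in m, angles in rad, forces in N, time in s.
With the tool pointing down it reaches from about 0.425 to 0.925 m from the base axis. Payload 6.8 kg.
Tool frame: the origin (TCP) lies midway between the tips of the shut fingers; the grasp point (between the pads) lies 19 mm behind it; z points along the fingers, y is the line along which they close (so a half turn about z gives the same grasp; the last joint's range is limited). The gripper opens to 85 mm and grips with 20 to 120 N. Pads are 22 mm wide; open, the fingers measure 114 mm over their backs; the gripper's body (76 mm by 85 mm) begins 54 mm behind the grasp point. The pads swing forward as they close: fully open they stand 13 mm farther back than shut.
Start: joints at [1.187, 0.477, 0.022, 1.555, -0.011, 1.109, -0.083], TCP at [0.184, -0.65, 0.231] pointing down, gripper open.
Joint ranges: [-2.96, 2.96], [-0.34, 2.1], [-1.41, 1.46], [0.24, 2.44], [-1.37, 4.51], [0.17, 1.92], [-2.96, 2.96]. Speed limits (rad/s): [2.39, 2.39, 3.14, 3.14, 3.14, 3.14, 3.14].

## Interface

Orientations are given as a unit quaternion [x, y, z, w].
In Python, from station import ctrl gives the robot as it stands. The module is installed in compiled form; this text tells all that it offers.
- The arm moves only by the tool drive_tool, never from a script. Its argument "steps" is a list of rows, each a list of 4 numbers: the shift along the tool's x, y, z scaled (see below), then the turn about the tool's z scaled (see below). In form: [[dx, dy, dz, spin], ...]. A call has 1 to 5 rows; each row shifts and turns the commanded pose from where the row before left it, along the tool's axes as they then stand; what a row does not reach is not made up. The controller multiplies each number of a shift by 100 mm and each number of a turn by 90 degrees. A row lasts 1/10 s, in which the tool goes at most 50 mm and 8.59 degrees, less where a joint would pass 70% of its speed; a pose out of reach is approached as far as the arm can. A call with a number of a shift or a turn outside -1 to 1 is refused whole. A call with a gripper value outside its range is refused whole. "jaw" is the opening, from -1 (shut) to 1 (fully open), set as the call begins (left out, the last holds). The fingers move at their own pace and stop on an object; "newtons" is the grip in N (left out, the last holds). Time passes only in rows, so rows that do not move let the fingers close. It gives the time, the measured TCP pose, the force, the opening and the grip force at its end, in the units of the state.
- ctrl.state(): the state, without advancing time (a new reading comes with each control period).
- ctrl.grab_frame(name): name is "scene" or "side" or "wrist"; returns a dict with "pixels" (420x560x3 uint8, red, green, blue), "fx", "fy", "cx", "cy" (pixels), "rvec" (rotation vector, rad) and "tvec" (3), from world to camera coordinates, as OpenCV has them; the wrist camera has in their place "T_tool_cam" (4x4, takes a point from camera to tool coordinates, whose origin is the TCP and whose axes are the flange's). Camera axes: x right, y down, z forward; pixel columns grow to the right and rows downward; lengths in m; the calibration is good to about 2 mm. A picture is of the moment at which its call begins: read the wrist's pose just before it. There is no depth.
- ctrl.sign_off(): hands the job in; it is judged then, once.
Trained networks look in a picture, given as the dict that the camera call returned (one of the last four; its "shot" number tells which), for a name from the list of things; names that differ only in an ending like _2 or _b are one class to them, and where a whole thing is asked for, a point or a joint stands for the part that bears it (a point fixed in the world has none). Each returns a list of dicts, best first, with "score" (0 to 1); they miss things now and then, are a little off and sometimes report something else, mostly with a low value. They report only what shows in the picture. A call takes as long as a camera call. They do not tell look-alikes from the thing itself.
- ctrl.search_frame(picture, name): "point" ([x, y, z] in m, in the coordinates of the camera as it stood for that picture, good to about 4 mm: the middle of the surface that is visible of it).
- ctrl.masks_of(picture, name): "region" (420x560 bool, what is visible of it).
- ctrl.tip_of(picture, name): "point" ([x, y, z] in m, in the coordinates of the camera as it stood for that picture, good to about 4 mm: a listed point, or the origin of a listed thing).
The state is a dict: "t": time; "q": joint angles; "qd": joint speeds; "tau": joint torques, N m; "tcp_pos": TCP position; "orientation": TCP orientation; "wrist_force": force on the tool from outside, world axes, zero at the start; "moment": the same for the moment, N m; "width": finger opening in m; "finger_force": force on a finger pad.
Only numpy, scipy, OpenCV 4.12 (cv2) and the standard library are available. Lean on these libraries where they do the work, as an engineer would, in place of code of your own. Each camera call takes 0.05 s, during which the arm holds its last target. There are 200 camera calls.

## Working session

There is one attempt and no reset: what is moved stays moved. The work goes in short steps, Python scripts to look and compute and a tool call to move; the robot and the scene stay as the last step left them, time stands still between calls to the robot, and variables do not carry over. Pictures are saved under pics/ and viewed, at most 14 in all, crops included, and the job is handed in when it is done.

Besides the shell and the picture viewer there is one more tool, called after "Call:" in YAML: its name, and indented under it one key for each argument. drive_tool: Moves the arm, as the interface text tells. Its arguments: {"type":"object","properties":{"steps":{"type":"array","items":{"type":"array","items":{"type":"number"}}},"jaw":{"type":"number"},"newtons":{"type":"number"}},"required":["steps"]}

```bash
mkdir -p pics; cat > h.py <<'E'
import numpy as np, cv2, sys
from scipy.spatial.transform import Rotation as R
from station import ctrl
def T_wc(p,s=None):
    if "T_tool_cam" in p:
        s=s or ctrl.state(); T=np.eye(4); T[:3,:3]=R.from_quat(s["orientation"]).as_matrix(); T[:3,3]=s["tcp_pos"]
        return T@np.array(p["T_tool_cam"])
    M=np.eye(4); M[:3,:3]=R.from_rotvec(np.ravel(p["rvec"])).as_matrix(); M[:3,3]=np.ravel(p["tvec"]); return np.linalg.inv(M)
def w(T,pt): return T[:3,:3]@np.array(pt)+T[:3,3]
def pix(p,T,P):
    c=T[:3,:3].T@(np.array(P)-T[:3,3]); return np.array([p["fx"]*c[0]/c[2]+p["cx"],p["fy"]*c[1]/c[2]+p["cy"]])
def ray(p,T,uv,z):
    d=T[:3,:3]@np.array([(uv[0]-p["cx"])/p["fx"],(uv[1]-p["cy"])/p["fy"],1]); o=T[:3,3]
    return o+d*(z-o[2])/d[2]
def save(p,n,crop=None,f=1):
    im=cv2.cvtColor(p["pixels"],cv2.COLOR_RGB2BGR)
    if crop: x0,y0,x1,y1=crop; im=im[y0:y1,x0:x1]
    if f!=1: im=cv2.resize(im,None,fx=f,fy=f,interpolation=cv2.INTER_CUBIC)
    cv2.imwrite("pics/"+n,im)
E
python3 - <<'E'
from h import *
np.set_printoptions(precision=4,suppress=True)
s=ctrl.state(); print(s)
for c in ["scene","side"]:
    p=ctrl.grab_frame(c); T=T_wc(p); save(p,c+"0.png"); print(c,p["fx"],T[:3,3])
    for n in ["machine","bed","t_axis","t_end_a","t_end_b","wheel_axis","knob_mid","marker_axis","stop_face","tray","blank1","gauge_case","finishing_peg"]:
        for r in ctrl.tip_of(p,n)[:6]:
            P=w(T,r["point"]); print(n,round(r["score"],2),P,pix(p,T,P).round())
E
```

```text
{'t': 0.0, 'q': array([ 1.1869,  0.4778,  0.0223,  1.5565, -0.0115,  1.1093, -0.0831]), 'qd': array([ 0.001 ,  0.0004, -0.0001,  0.0015, -0.0006,  0.0015,  0.    ]), 'tau': array([ -0.0002, -59.6449,   1.6082, -28.1202,   0.0125,   0.0094,
         0.0001]), 'tcp_pos': array([ 0.1836, -0.6489,  0.2303]), 'orientation': array([ 0.9905,  0.1375, -0.0002, -0.0009]), 'wrist_force': array([ 0.8069,  0.3227, -0.0388]), 'moment': array([-0.0196,  0.0381,  0.0368]), 'finger_force': 0.0, 'width': 0.08546244602031193}
scene 393.08359813871823 [ 0.8503 -0.6817  0.8853]
machine 0.97 [ 0.5409  0.0205 -0.0005] [318. 224.]
bed 0.86 [0.5426 0.0187 0.0313] [319. 218.]
bed 0.54 [0.5088 0.2375 0.0934] [345. 156.]
t_axis 0.81 [0.5411 0.2107 0.0908] [350. 165.]
t_axis 0.2 [0.4692 0.0248 0.0335] [298. 206.]
t_end_a 0.72 [0.5767 0.1818 0.0943] [357. 174.]
t_end_a 0.54 [0.5052 0.2384 0.0916] [344. 156.]
t_end_b 0.72 [0.5767 0.1818 0.0943] [357. 174.]
t_end_b 0.54 [0.5052 0.2384 0.0916] [344. 156.]
wheel_axis 0.85 [ 0.5737 -0.1744  0.0726] [294. 260.]
wheel_axis 0.65 [0.6361 0.0091 0.0386] [347. 232.]
wheel_
[... 1653 characters left out ...]
rker_axis 0.29 [0.7612 0.1206 0.0019] [170. 270.]
stop_face 0.88 [0.4663 0.0299 0.0271] [268. 243.]
tray 0.8 [0.412  0.3488 0.    ] [284. 341.]
tray 0.52 [0.5767 0.1916 0.089 ] [226. 273.]
tray 0.5 [ 0.5698 -0.176   0.072 ] [239. 187.]
blank1 0.74 [ 0.4332 -0.2026  0.0127] [280. 194.]
blank1 0.73 [ 0.1696 -0.3024  0.0106] [354. 177.]
blank1 0.72 [ 0.4499 -0.3758  0.0138] [276. 161.]
blank1 0.68 [ 0.2908 -0.2369  0.0108] [321. 189.]
blank1 0.65 [ 0.4366 -0.2853  0.0104] [279. 179.]
blank1 0.62 [ 0.2971 -0.37    0.0105] [318. 164.]
gauge_case 0.61 [ 0.7019  0.2507 -0.0042] [183. 308.]
gauge_case 0.55 [ 0.436  -0.2849  0.0116] [280. 179.]
finishing_peg 0.72 [ 0.591  -0.3774 -0.0059] [239. 165.]
```

View pics/scene0.png

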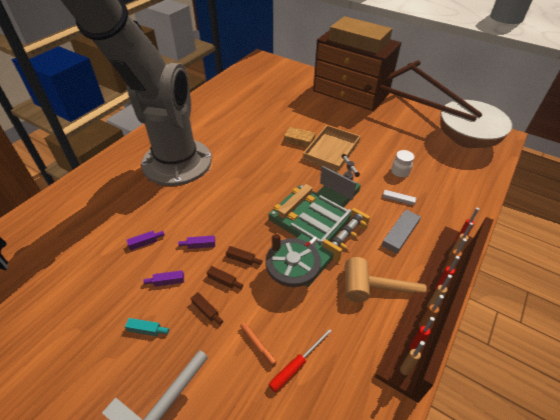

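```bash
python3 - <<'E'
from h import *
np.set_printoptions(precision=4,suppress=True)
p=ctrl.grab_frame("scene"); T=T_wc(p); save(p,"crop0.png",(110,200,320,350),3.8)
C=[(.1695,-.303),(.451,-.3756),(.292,-.234),(.299,-.373),(.367,-.4964),(.4335,-.2835),(.433,-.2026)]
for r in ctrl.masks_of(p,"blank1")[:8]:
    m=r["region"].astype(bool); ys,xs=np.nonzero(m)
    if len(xs)<30: continue
    # project to z=.018 and fit rect
    P=np.array([ray(p,T,(x,y),.014)[:2] for x,y in zip(xs,ys)]).astype(np.float32)
    rc=cv2.minAreaRect(P*1000); col=np.median(p["pixels"][m],axis=0)
    c=P.mean(0);ev,V=np.linalg.eigh(np.cov((P-c).T)); 
    print(round(r["score"],2),len(xs),"px",xs.mean().round(),ys.mean().round(),"c",c,"ax",V[:,1],"ang",np.degrees(np.arctan2(V[1,1],V[0,1])).round(1),rc[1],"rgb",col)
E
```

```text
0.97 391 px 223.0 278.0 c [ 0.4284 -0.2856] ax [-0.9985 -0.0553] ang -176.8 (105.47988891601562, 33.86262512207031) rgb [91. 45. 25.]
0.87 358 px 242.0 256.0 c [ 0.4282 -0.203 ] ax [-0.9842 -0.1769] ang -169.8 (103.9885482788086, 36.35154342651367) rgb [88.5 46.  25. ]
0.82 385 px 197.0 242.0 c [ 0.2955 -0.2326] ax [-0.8021 -0.5972] ang -143.3 (100.96989440917969, 42.3203125) rgb [118.  44. 114.]
0.65 538 px 145.0 327.0 c [ 0.3591 -0.493 ] ax [-0.935  -0.3548] ang -159.2 (108.15409088134766, 34.741790771484375) rgb [ 40.  150.  140.5]
0.62 380 px 143.0 239.0 c [ 0.1632 -0.3084] ax [0.5245 0.8514] ang 58.4 (100.7135009765625, 43.112205505371094) rgb [109.  40. 119.]
0.59 389 px 166.0 278.0 c [ 0.306  -0.3667] ax [-0.7553 -0.6554] ang -139.1 (96.37867736816406, 37.67937469482422) rgb [119.  44. 139.]
```

View crop.

The dark brown candidates are at px (242,256), (224,278) and (207,309). The look-alikes are purple at (145,239), (198,242) and (164,279), turquoise at (147,327), and the reddish peg at (258,343). I choose the three brown ones and check them in a crop.

View pics/crop0.png

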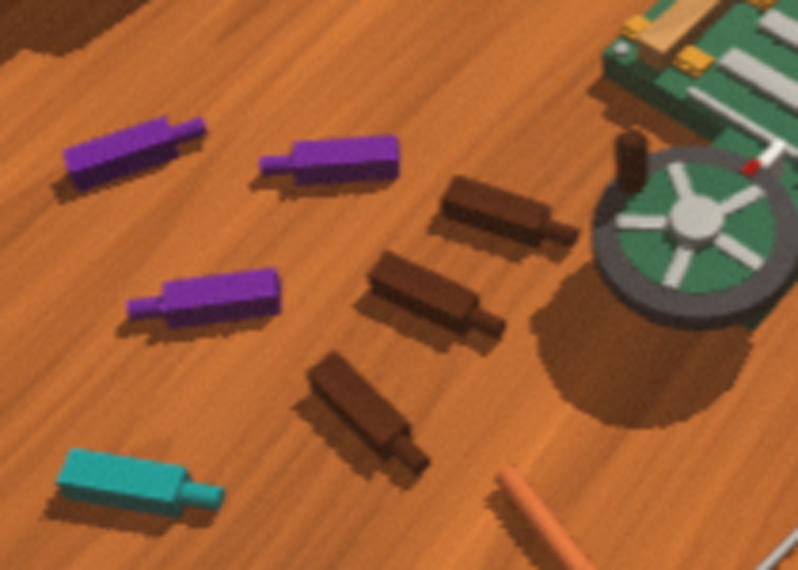

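```bash
python3 - <<'E'
from h import *
np.set_printoptions(precision=4,suppress=True)
# brown blanks via colour seg in both cams, height from tops; machine yaw from both cams
for c in ["scene","side"]:
    p=ctrl.grab_frame(c); T=T_wc(p); I=p["pixels"].astype(int)
    for n,P in dict(b1=(.430,-.2026,.012),b2=(.433,-.285,.012),b3=(.451,-.3757,.012)).items():
        u,v=pix(p,T,P).round().astype(int)
        m=np.zeros(I.shape[:2],np.uint8); k=I[...,0]<120
        k&=(I[...,0]-I[...,2]<95); m[k]=1
        m[:max(v-32,0)]=0;m[v+32:]=0;m[:,:u-32]=0;m[:,u+32:]=0
        nl,L,S,Ce=cv2.connectedComponentsWithStats(m)
        i=min([j for j in range(1,nl) if S[j,4]>60],key=lambda j:np.hypot(*(Ce[j]-(u,v))))
        ys,xs=np.nonzero(L==i); Q=np.array([ray(p,T,(x,y),.014)[:2] for x,y in zip(xs,ys)])
        cc=Q.mean(0);ev,V=np.linalg.eigh(np.cov((Q-cc).T)); t=(Q-cc)@V[:,1]
        sk=(t**3).mean(); rc=cv2.minAreaRect((Q*1000).astype(np.float32))
        print(c,n,len(xs),cc,"ang",np.degrees(np.arctan(V[1,1]/V[0,1])).round(1),"range",t.min()*V[:,1]+cc,t.max()*V[:,1]+cc,"sk",np.sign(sk),np.array(rc[1]).round())
# T_tool_cam
p=ctrl.grab_frame("wrist"); print(p["T_tool_cam"],p["fx"],p["cx"],p["cy"])
# Machine yaw fit
M={"bed":(0,0),"t":(-.02,.192),"w":(.05,-.19),"st":(-.074,0),"mk":None}
src=np.array([(0,0),(0,0),(-.02,.192),(-.02,.192),(.05,-.19),(.05,-.19),(-.074,0),(-.074,0),(-.005,-.19),(-.005,-.19)])
dst=np.array([(.5417,.0192),(.539,.018),(.5411,.2107),(.5388,.2149),(.5737,-.1744),(.5698,-.176),(.4711,.0226),(.4663,.0299),(.5136,-.1731),(.5164,-.1649)])
a=src-src.mean(0);b=dst-dst.mean(0)
yaw=np.arctan2((a[:,0]*b[:,1]-a[:,1]*b[:,0]).sum(),(a*b).sum()); Rz=np.array([[np.cos(yaw),-np.sin(yaw)],[np.sin(yaw),np.cos(yaw)]])
o=dst.mean(0)-Rz@src.mean(0); print("yaw",np.degrees(yaw),"o",o); print((dst-(src@Rz.T+o))*1000)
E
```

```text
scene b1 530 [ 0.4316 -0.2106] ang 11.0 range [ 0.4862 -0.2   ] [ 0.3843 -0.2198] sk -1.0 [104.  52.]
scene b2 584 [ 0.4318 -0.2935] ang 3.6 range [ 0.4881 -0.2899] [ 0.3809 -0.2967] sk -1.0 [107.  50.]
scene b3 630 [ 0.4501 -0.3852] ang -13.0 range [ 0.5044 -0.3977] [ 0.3969 -0.3729] sk -1.0 [ 45. 109.]
side b1 233 [ 0.4279 -0.1983] ang 12.9 range [ 0.4817 -0.186 ] [ 0.3831 -0.2085] sk -1.0 [101.  45.]
side b2 215 [ 0.4269 -0.2802] ang 3.7 range [ 0.4814 -0.2766] [ 0.3836 -0.283 ] sk -1.0 [97. 47.]
side b3 193 [ 0.4451 -0.3709] ang -12.0 range [ 0.5004 -0.3827] [ 0.4008 -0.3614] sk -1.0 [ 47. 102.]
[[ 0.0004 -0.9508 -0.3098  0.0795]
 [ 1.      0.0004  0.     -0.0004]
 [ 0.0001 -0.3098  0.9508 -0.1429]
 [ 0.      0.      0.      1.    ]] 342.83711635358804 280.3444958190119 209.01835571179012
yaw -5.8753199148574 o [0.5407 0.0191]
[[ 0.9526  0.1107]
 [-1.7474 -1.0893]
 [ 0.5936 -1.428 ]
 [-1.7064  2.772 ]
 [ 2.6644  0.6308]
 [-1.2356 -0.9692]
 [ 3.9639 -4.0643]
 [-0.8361  3.2357]
 [-2.7245 -3.6992]
 [ 0.0755  4.5008]]
```

The crop confirms it: three dark brown blanks at crop (505,215), (435,297) and (370,412), all with tenons toward +x. The purple and turquoise ones are look-alikes. The machine is at (0.541, 0.019), yaw -5.9°.

```bash
cat > plan.py <<'E'
from h import *
YAW=np.radians(-5.9); MO=np.array([.541,.0192])
def m2w(x,y): c,s=np.cos(YAW),np.sin(YAW); return MO+np.array([c*x-s*y,s*x+c*y])
def cur():
    s=ctrl.state(); M=R.from_quat(s["orientation"]).as_matrix()
    return [*s["tcp_pos"],np.arctan2(M[1,0],M[0,0])],s
def path(wps,cap=.48,start=None):
    """wps: (x,y,z,phi_deg); prints rows in tool units, calls of 5"""
    c,s=cur(); c=list(start or c); rows=[]
    for W in wps:
        tgt=np.array(W[:3]); ph=np.radians(W[3]); d=tgt-c[:3]; dphi=(ph-c[3]+np.pi)%(2*np.pi)-np.pi
        n=max(1,int(np.ceil(max(np.linalg.norm(d)/(cap*.1),abs(np.degrees(dphi))/8.5))))
        for i in range(n):
            k=n-i; d=(tgt-c[:3])/k; dp=((ph-c[3]+np.pi)%(2*np.pi)-np.pi)/k
            C,S=np.cos(c[3]),np.sin(c[3])
            r=[round(v,2)+0. for v in ((d[0]*C+d[1]*S)*10,(d[0]*S-d[1]*C)*10,-d[2]*10,-np.degrees(dp)/90)]
            rows.append(r); a,b=r[0]/10,r[1]/10
            c=[c[0]+a*C+b*S,c[1]+a*S-b*C,c[2]-r[2]/10,c[3]-np.radians(r[3]*90)]
    for i in range(0,len(rows),5): print(str(rows[i:i+5]).replace(" ",""))
    return c
def st():
    c,s=cur(); print("t",round(s["t"],2),"tcp",np.round(c[:3],4),"phi",np.degrees(c[3]).round(1),"w",round(s["width"],4),"ff",round(s["finger_force"],1),"F",np.round(s["wrist_force"],1))
def blanks(cams=("scene","side")):
    """brown blanks: tip_of with colour check"""
    for cn in cams:
        p=ctrl.grab_frame(cn); T=T_wc(p)
        for r in ctrl.tip_of(p,"blank1"):
            P=w(T,r["point"]); u,v=pix(p,T,P).round().astype(int)
            if not(3<v<416 and 3<u<556): continue
            col=np.median(p["pixels"][v-2:v+3,u-2:u+3].reshape(-1,3),axis=0)
            if col[2]<50 and col[0]<130: print(cn,round(r["score"],2),P.round(4),"m",((P[:2]-MO)@np.array([[np.cos(YAW),-np.sin(YAW)],[np.sin(YAW),np.cos(YAW)]])).round(4),u,v)
E
python3 - <<'E'
from plan import *
np.set_printoptions(precision=4,suppress=True)
path([(.421,-.2055,.14,12)])
p=ctrl.grab_frame("side"); T=T_wc(p)
for r in ctrl.masks_of(p,"tray")[:2]:
    ys,xs=np.nonzero(r["region"]); P=np.array([ray(p,T,(x,y),.02)[:2] for x,y in zip(xs,ys)]).astype(np.float32)
    print("tray",r["score"],cv2.minAreaRect(P*1000))
E
```

```text
[[np.float64(0.32),np.float64(-0.33),np.float64(0.08),np.float64(0.0)],[np.float64(0.32),np.float64(-0.33),np.float64(0.08),np.float64(0.0)],[np.float64(0.32),np.float64(-0.33),np.float64(0.08),np.float64(0.0)],[np.float64(0.32),np.float64(-0.33),np.float64(0.08),np.float64(0.01)],[np.float64(0.31),np.float64(-0.33),np.float64(0.08),np.float64(0.0)]]
[[np.float64(0.31),np.float64(-0.34),np.float64(0.09),np.float64(0.01)],[np.float64(0.31),np.float64(-0.34),np.float64(0.08),np.float64(0.0)],[np.float64(0.3),np.float64(-0.34),np.float64(0.09),np.float64(0.01)],[np.float64(0.3),np.float64(-0.34),np.float64(0.08),np.float64(0.0)],[np.float64(0.3),np.float64(-0.34),np.float64(0.09),np.float64(0.01)]]
[[np.float64(0.3),np.float64(-0.35),np.float64(0.08),np.float64(0.0)]]
tray 0.64 ((413.265869140625, 350.4185485839844), (135.33746337890625, 204.04220581054688), 2.951639175415039)
tray 0.2 ((604.6555786132812, -367.3218994140625), (35.165122985839844, 127.4182357788086), 71.8242416381836)
```

Call:
drive_tool:
  steps:
    - [0.32,-0.33,0.08,0]
    - [0.32,-0.33,0.08,0]
    - [0.32,-0.33,0.08,0]
    - [0.32,-0.33,0.08,0.01]
    - [0.31,-0.33,0.08,0]
  jaw: 0.2
  newtons: 40

```text
t: 2.25
tcp_pos: [0.2932, -0.4461, 0.1913]
orientation: [0.992, 0.129, 0.0, 0.0]
wrist_force: [1.1, 0.5, 0.5]
width: 0.0513
finger_force: 0.0
```

Call:
drive_tool:
  steps:
    - [0.31,-0.34,0.09,0.01]
    - [0.31,-0.34,0.08,0]
    - [0.3,-0.34,0.09,0.01]
    - [0.3,-0.34,0.08,0]
    - [0.3,-0.34,0.09,0.01]

```text
t: 2.75
tcp_pos: [0.4003, -0.2449, 0.1485]
orientation: [0.994, 0.106, 0.001, 0.0]
wrist_force: [0.5, 0.4, 0.6]
width: 0.0512
finger_force: 0.0
```

Call:
drive_tool:
  steps:
    - [0.3,-0.35,0.08,0]
    - [0,0,0,0]

```text
t: 2.95
tcp_pos: [0.4243, -0.1996, 0.1399]
orientation: [0.994, 0.111, 0.001, -0.001]
wrist_force: [-0.3, 0.4, 0.6]
width: 0.0514
finger_force: 0.0
```

```bash
sed -i 's/r=\[round(v,2)+0. for/r=[round(float(v),2)+0. for/' plan.py; python3 - <<'E'
from plan import *
np.set_printoptions(precision=4,suppress=True)
st(); p=ctrl.grab_frame("wrist"); T=T_wc(p); save(p,"w1.png")
for n in ["blank1"]:
    for r in ctrl.tip_of(p,n): print(r["score"],w(T,r["point"]))
I=p["pixels"].astype(int)
m=((I[...,0]<120)&(I[...,0]-I[...,2]<95)).astype(np.uint8)
nl,L,S,Ce=cv2.connectedComponentsWithStats(m)
for i in range(1,nl):
    if 1500<S[i,4]<60000: print(i,S[i],Ce[i].round(),ray(p,T,Ce[i],.016))
blanks(["scene"])
E
```

```text
t 2.95 tcp [ 0.4243 -0.1996  0.1399] phi 12.8 w 0.0514 ff 0.0 F [-0.3  0.4  0.6]
0.9 [ 0.4323 -0.2066  0.012 ]
0.75 [ 0.4496 -0.3831  0.0121]
0.73 [ 0.2907 -0.2351  0.0125]
0.58 [ 0.4332 -0.2872  0.0162]
1 [    0     0   454   182 31207] [197.  56.] [ 0.5147 -0.121   0.016 ]
20 [ 272  125   47  125 3437] [289. 193.] [ 0.4304 -0.2074  0.016 ]
33 [ 355  149   62  123 3988] [385. 216.] [ 0.4281 -0.2893  0.016 ]
35 [ 436  155  124  124 5001] [496. 222.] [ 0.4432 -0.3813  0.016 ]
57 [    0   263   560   157 40900] [281. 368.] [ 0.2588 -0.2398  0.016 ]
scene 0.65 [ 0.457  -0.3765  0.0123] m [-0.0429 -0.4023] 209 310
scene 0.55 [ 0.4338 -0.2849  0.016 ] m [-0.0754 -0.3135] 225 278
scene 0.55 [ 0.435  -0.1985  0.013 ] m [-0.083  -0.2274] 245 256
```

```bash
python3 - <<'E'
from plan import *
c=path([(.421,-.206,.05,12),(.421,-.206,.008,12)],.3); print(c)
x,y=m2w(-.014,-.052)
print("lift"); c=path([(.421,-.206,.16,12),(x,y,.16,-5.9)],.48,[.421,-.206,.008,np.radians(12)]); print(c)
E
```

```text
[[0.0,0.0,0.23,0.0],[0.0,0.0,0.22,0.0],[0.0,0.0,0.23,0.0],[0.0,-0.01,0.22,0.0],[0.0,0.0,0.21,0.0]]
[[0.0,0.0,0.21,0.0]]
[np.float64(0.42082367351674577), np.float64(-0.2059271944104847), np.float64(0.008457023263658527), np.float64(0.2115318645520614)]
lift
[[0.0,0.0,-0.38,0.0],[0.0,0.0,-0.38,0.0],[0.0,0.0,-0.38,0.0],[0.0,0.0,-0.38,0.0],[0.27,-0.3,0.0,0.04]]
[[0.25,-0.32,0.0,0.04],[0.23,-0.33,0.0,0.04],[0.21,-0.34,0.0,0.04],[0.19,-0.36,0.0,0.04]]
[np.float64(0.5221619622211968), np.float64(-0.031319192686754184), 0.16, np.float64(-0.10471975511965978)]
```

Call:
drive_tool:
  steps:
    - [0,0,0.23,0]
    - [0,0,0.22,0]
    - [0,0,0.23,0]
    - [0,-0.01,0.22,0]
    - [0,0,0.21,0]

```text
t: 3.65
tcp_pos: [0.4206, -0.2067, 0.0287]
orientation: [0.995, 0.105, 0.0, 0.0]
wrist_force: [0.1, 0.5, 1.2]
width: 0.0513
finger_force: 0.0
```

Call:
drive_tool:
  steps:
    - [0,0,0.21,0]
    - [0,0,0,0]
    - [0,0,0,0]

```text
t: 3.95
tcp_pos: [0.4208, -0.206, 0.0086]
orientation: [0.994, 0.105, -0.0, 0.0]
wrist_force: [-0.7, -0.1, -0.3]
width: 0.0509
finger_force: 0.0
```

Call:
drive_tool:
  steps:
    - [0,0,0,0]
    - [0,0,0,0]
    - [0,0,0,0]
    - [0,0,0,0]
    - [0,0,0,0]
  jaw: -1

```text
t: 4.45
tcp_pos: [0.422, -0.2056, 0.0095]
orientation: [0.994, 0.106, 0.001, 0.001]
wrist_force: [-0.3, -0.2, 7.5]
width: 0.023
finger_force: 39.7
```

Call:
drive_tool:
  steps:
    - [0,0,-0.38,0]
    - [0,0,-0.38,0]
    - [0,0,-0.38,0]
    - [0,0,-0.38,0]
    - [0,0,0,0]

```text
t: 4.95
tcp_pos: [0.4244, -0.2061, 0.1657]
orientation: [0.994, 0.106, 0.005, 0.003]
wrist_force: [0.8, 0.4, -1.0]
width: 0.0228
finger_force: 39.6
```

Call:
drive_tool:
  steps:
    - [0.27,-0.3,0,0.04]
    - [0.25,-0.32,0,0.04]
    - [0.23,-0.33,0,0.04]
    - [0.21,-0.34,0,0.04]
    - [0.19,-0.36,0,0.04]

```text
t: 5.45
tcp_pos: [0.522, -0.0286, 0.1601]
orientation: [0.999, -0.052, -0.0, 0.0]
wrist_force: [0.5, 0.2, -0.8]
width: 0.023
finger_force: 39.6
```

Call:
drive_tool:
  steps:
    - [0,0,0,0]
    - [0,0,0,0]

```text
t: 5.65
tcp_pos: [0.5216, -0.0288, 0.1599]
orientation: [0.999, -0.049, -0.0, -0.0]
wrist_force: [-0.5, 0.6, -1.0]
width: 0.0231
finger_force: 39.6
```

```bash
python3 - <<'E'
from plan import *
np.set_printoptions(precision=4,suppress=True)
st(); p=ctrl.grab_frame("wrist"); T=T_wc(p); save(p,"w1.png")
for n in ["blank1","bed","stop_face","wheel_axis","knob_mid"]:
    for r in ctrl.tip_of(p,n)[:3]: print(n,r["score"],w(T,r["point"]))
E
```

```text
t 5.65 tcp [ 0.5216 -0.0288  0.1599] phi -5.6 w 0.0231 ff 39.6 F [-0.5  0.6 -1. ]
blank1 0.67 [ 0.5378 -0.0324  0.1649]
bed 0.81 [0.5429 0.0171 0.0294]
stop_face 0.86 [0.4667 0.028  0.034 ]
wheel_axis 0.44 [ 0.5356 -0.0316  0.1654]
knob_mid 0.71 [ 0.5143 -0.1713  0.1033]
```

View pics/w1.png

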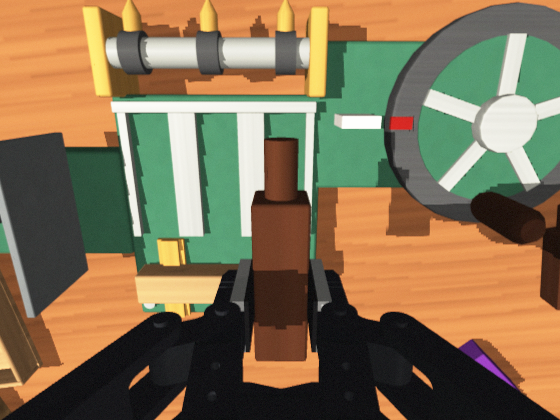

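Wrist view: the blank is level in the jaws with its tenon at (281,170). The bed has its lip at row 105 and inner ribs near columns 183 and 251. I'll refine the machine pose from these.

```bash
python3 - <<'E'
from plan import *
np.set_printoptions(precision=4,suppress=True)
p=ctrl.grab_frame("wrist"); T=T_wc(p)
hsv=cv2.cvtColor(p["pixels"],cv2.COLOR_RGB2HSV)
for row in (118,140,170,200,225):
    wh=(hsv[row,:,1]<60)&(hsv[row,:,2]>120); xs=np.nonzero(wh[100:330])[0]+100
    g=np.split(xs,np.nonzero(np.diff(xs)>2)[0]+1)
    for k in g:
        if len(k)<5: continue
        a,b=ray(p,T,(k[0]-.5,row),.036),ray(p,T,(k[-1]+.5,row),.036); print(row,k[0],k[-1],((a+b)/2)[:2],"w",np.linalg.norm(a-b).round(4))
for u in (140,210,300):
    col=(hsv[90:125,u,1]<60)&(hsv[90:125,u,2]>150); ys=np.nonzero(col)[0]+90
    print(u,ys[0],ys[-1],ray(p,T,(u,ys[-1]+.5),.042)[:2],ray(p,T,(u,ys[0]-.5),.042)[:2])
E
```

```text
118 114 121 [0.5983 0.0851] w 0.006
118 164 190 [0.5937 0.0404] w 0.0204
118 233 259 [ 0.5884 -0.0113] w 0.0204
118 302 310 [ 0.5837 -0.0564] w 0.0068
140 117 124 [0.582  0.0869] w 0.0062
140 166 192 [0.5774 0.0421] w 0.0208
140 234 260 [ 0.572  -0.0099] w 0.0208
140 301 309 [ 0.5675 -0.0543] w 0.0069
170 121 129 [0.5587 0.0891] w 0.0071
170 170 195 [0.554  0.0439] w 0.0205
170 236 260 [ 0.5487 -0.0076] w 0.0198
170 301 309 [ 0.5441 -0.0524] w 0.0071
200 126 133 [0.5341 0.0914] w 0.0065
200 173 197 [0.5295 0.0466] w 0.0203
200 237 252 [ 0.5245 -0.0015] w 0.013
225 130 137 [0.5125 0.0933] w 0.0067
225 175 199 [0.5079 0.049 ] w 0.0208
225 238 251 [0.503  0.0014] w 0.0117
140 102 113 [0.5998 0.0651] [0.608  0.0632]
210 101 112 [0.5952 0.0138] [0.6035 0.0124]
300 101 112 [ 0.5885 -0.0519] [ 0.5968 -0.0526]
```

```bash
sed -i 's/np.radians(-5.9); MO=.*/np.radians(-5.8); MO=np.array([.5405,.0194])/' plan.py; python3 - <<'E'
from plan import *
np.set_printoptions(precision=4,suppress=True)
p=ctrl.grab_frame("wrist"); T=T_wc(p)
for uv,z in [((281,139),.168),((281,192),.1745),((281,360),.1745)]: 
    a=ray(p,T,uv,z); print(a, (np.array([[np.cos(YAW),np.sin(YAW)],[-np.sin(YAW),np.cos(YAW)]])@(a[:2]-MO)))
x,y=m2w(-.014,-.052); print(x,y)
path([(x,y,.16,-5.8),(x,y,.06,-5.8),(x,y,.0395,-5.8)],.35)
E
```

```text
[ 0.5852 -0.0371  0.168 ] [ 0.0502 -0.0516]
[ 0.5657 -0.0351  0.1745] [ 0.0306 -0.0516]
[ 0.486  -0.0269  0.1745] [-0.0496 -0.0516]
0.5213167426228837 -0.030919008698535734
[[0.0,0.0,0.0,0.0],[0.0,0.0,0.33,0.0],[0.0,0.0,0.34,0.0],[0.0,0.0,0.33,0.0],[0.0,0.0,0.21,0.0]]
```

Call:
drive_tool:
  steps:
    - [0,0,0.33,0]
    - [0,0,0.34,0]
    - [0,0,0.33,0]
    - [0,0,0.2,0]
    - [0,0,0,0]

```text
t: 6.55
tcp_pos: [0.5208, -0.0303, 0.0384]
orientation: [0.999, -0.051, -0.001, 0.0]
wrist_force: [0.2, -0.2, -0.2]
width: 0.023
finger_force: 43.6
```

Call:
drive_tool:
  steps:
    - [0,0,0,0]
    - [0,0,0,0]
    - [0,0,0,0]
    - [0,0,0,0]
  jaw: -0.1

```text
t: 6.95
tcp_pos: [0.5221, -0.0299, 0.0408]
orientation: [0.999, -0.051, 0.001, -0.0]
wrist_force: [-0.1, -0.2, -0.1]
width: 0.0382
finger_force: 0.0
```

Call:
drive_tool:
  steps:
    - [0,0,-0.3,0]
    - [0,0,-0.45,0]
    - [0,0,-0.45,0]
    - [0,0,0,0]

```text
t: 7.35
tcp_pos: [0.5258, -0.0296, 0.1666]
orientation: [0.999, -0.051, 0.006, -0.0]
wrist_force: [0.9, -0.4, -0.6]
width: 0.0387
finger_force: 0.0
```

```bash
python3 - <<'E'
from plan import *
np.set_printoptions(precision=4,suppress=True)
st(); blanks(["scene","side"])
path([(.4215,-.286,.16,3.6),(.4215,-.286,.0095,3.6)],.45)
E
```

```text
t 7.35 tcp [ 0.5258 -0.0296  0.1666] phi -5.8 w 0.0387 ff 0.0 F [ 0.9 -0.4 -0.6]
scene 0.86 [ 0.5297 -0.0291  0.0427] m [-0.0059 -0.0493] 307 224
scene 0.82 [ 0.4551 -0.3805  0.013 ] m [-0.0446 -0.4065] 207 311
side 0.73 [ 0.4339 -0.2828  0.0104] m [-0.0755 -0.3115] 280 179
side 0.7 [ 0.535  -0.0349  0.0384] m [ 0.     -0.0546] 247 225
side 0.48 [ 0.4526 -0.3776  0.0125] m [-0.0474 -0.4039] 276 161
[[-0.1,0.38,0.0,-0.01],[-0.11,0.38,0.0,-0.02],[-0.12,0.37,0.0,-0.01],[-0.13,0.37,0.0,-0.02],[-0.14,0.37,0.0,-0.01]]
[[-0.15,0.36,0.0,-0.02],[-0.15,0.36,0.0,-0.01],[0.0,0.0,0.38,0.0],[0.0,0.0,0.37,0.0],[0.0,0.0,0.38,0.0]]
[[0.0,0.0,0.37,0.0]]
```

Call:
drive_tool:
  steps:
    - [-0.1,0.38,0,-0.01]
    - [-0.11,0.38,0,-0.02]
    - [-0.12,0.37,0,-0.01]
    - [-0.13,0.37,0,-0.02]
    - [-0.14,0.37,0,-0.01]
  jaw: 0.2

```text
t: 8.05
tcp_pos: [0.4493, -0.2141, 0.1587]
orientation: [1.0, 0.005, -0.001, -0.001]
wrist_force: [-0.4, 0.1, 0.8]
width: 0.0514
finger_force: 0.0
```

Call:
drive_tool:
  steps:
    - [-0.15,0.36,0,-0.02]
    - [-0.15,0.36,0,-0.01]
    - [0,0,0.2,0]
    - [0,0,0,0]

```text
t: 8.45
tcp_pos: [0.4199, -0.2857, 0.137]
orientation: [1.0, 0.027, -0.003, -0.002]
wrist_force: [-0.6, -0.6, -0.3]
width: 0.0514
finger_force: 0.0
```

```bash
python3 - <<'E'
from plan import *
np.set_printoptions(precision=4,suppress=True)
st(); p=ctrl.grab_frame("wrist"); T=T_wc(p)
for r in ctrl.tip_of(p,"blank1")[:4]: print(r["score"],w(T,r["point"]))
st(); path([(.4215,-.286,.0095,3.6)],.45)
E
```

```text
t 8.45 tcp [ 0.4199 -0.2857  0.137 ] phi 3.1 w 0.0514 ff 0.0 F [-0.6 -0.6 -0.3]
0.8 [ 0.2966 -0.2354  0.0143]
0.79 [ 0.4529 -0.3755  0.0125]
0.65 [ 0.4372 -0.2826  0.014 ]
0.63 [ 0.3705 -0.4908  0.0104]
t 8.55 tcp [ 0.4223 -0.2846  0.1391] phi 3.3 w 0.0511 ff 0.0 F [ 0.6 -1.2  0.1]
[[0.0,0.0,0.43,0.0],[0.0,0.01,0.43,0.0],[-0.01,0.0,0.44,0.0]]
```

Call:
drive_tool:
  steps:
    - [0,0,0.43,0]
    - [0,0.01,0.43,0]
    - [0,0,0.43,0]
    - [0,0,0,0]
    - [0,0,0,0]

```text
t: 9.05
tcp_pos: [0.4234, -0.2859, 0.0118]
orientation: [1.0, 0.029, -0.0, -0.0]
wrist_force: [0.1, 0.1, 0.4]
width: 0.0512
finger_force: 0.0
```

Call:
drive_tool:
  steps:
    - [0,0,0,0]
    - [0,0,0,0]
    - [0,0,0,0]
    - [0,0,0,0]
    - [0,0,0,0]
  jaw: -1

```text
t: 9.55
tcp_pos: [0.4248, -0.2877, 0.0139]
orientation: [1.0, 0.028, 0.002, 0.001]
wrist_force: [-0.3, 0.8, 6.1]
width: 0.0227
finger_force: 39.2
```

Call:
drive_tool:
  steps:
    - [0,0,-0.38,0]
    - [0,0,-0.38,0]
    - [0,0,-0.38,0]
    - [0,0,-0.38,0]
    - [0,0,0,0]

```text
t: 10.05
tcp_pos: [0.4264, -0.2889, 0.1702]
orientation: [1.0, 0.028, 0.005, 0.003]
wrist_force: [-0.1, -0.6, -1.1]
width: 0.0225
finger_force: 39.9
```

```bash
python3 - <<'E'
from plan import *
st(); x,y=m2w(-.014,0); path([(x,y,.16,-5.8)],.45)
E
```

```text
t 10.05 tcp [ 0.4264 -0.2889  0.1702] phi 3.2 w 0.0225 ff 39.9 F [-0.1 -0.6 -1.1]
[[0.15,-0.38,0.01,0.01],[0.14,-0.38,0.01,0.01],[0.13,-0.38,0.01,0.01],[0.13,-0.39,0.01,0.01],[0.12,-0.39,0.02,0.01]]
[[0.12,-0.39,0.01,0.02],[0.1,-0.39,0.02,0.01],[0.1,-0.4,0.01,0.02]]
```

Call:
drive_tool:
  steps:
    - [0.15,-0.38,0.01,0.01]
    - [0.14,-0.38,0.01,0.01]
    - [0.13,-0.38,0.01,0.01]
    - [0.13,-0.39,0.01,0.01]
    - [0.12,-0.39,0.02,0.01]

```text
t: 10.55
tcp_pos: [0.4856, -0.0918, 0.1582]
orientation: [1.0, -0.012, 0.001, 0.0]
wrist_force: [0.6, 0.1, -1.2]
width: 0.0224
finger_force: 39.9
```

Call:
drive_tool:
  steps:
    - [0.12,-0.39,0.01,0.02]
    - [0.1,-0.39,0.02,0.01]
    - [0.1,-0.4,0.01,0.02]
    - [0,0,0,0]
    - [0,0,0,0]

```text
t: 11.05
tcp_pos: [0.523, 0.0241, 0.1538]
orientation: [0.999, -0.049, 0.0, -0.0]
wrist_force: [-0.5, -0.6, -0.7]
width: 0.0226
finger_force: 39.8
```

```bash
cat >> plan.py <<'E'
def m(P): return np.array([[np.cos(YAW),np.sin(YAW)],[-np.sin(YAW),np.cos(YAW)]])@(np.array(P)[:2]-MO)
def held():
    """extent of held blank in the wrist view, machine frame"""
    s=ctrl.state(); p=ctrl.grab_frame("wrist"); T=T_wc(p,s); I=p["pixels"].astype(int)
    z=s["tcp_pos"][2]; zt=z+.012; 
    k=((I.max(2)<125)&(I[...,0]-I[...,2]>15)&(I[...,0]>I[...,1]*1.4)&(I[...,2]<60)).astype(np.uint8); k[:, :255]=0; k[:,305:]=0; k[400:]=0
    col=np.nonzero(k[:,276:286].sum(1)>=6)[0]
    g=max(np.split(col,np.nonzero(np.diff(col)>6)[0]+1),key=len); print("rows",g[0],g[-1])
    print("tip",m(ray(p,T,(281,g[0]-.5),z+.005)).round(4),"rear",m(ray(p,T,(281,g[-1]),zt)).round(4))
E
python3 - <<'E'
from plan import *
np.set_printoptions(precision=4,suppress=True)
st(); held(); st()
x,y=m2w(-.014,0); path([(x,y,.06,-5.8),(x,y,.043,-5.8)],.35)
E
```

```text
t 11.05 tcp [0.523  0.0241 0.1538] phi -5.6 w 0.0226 ff 39.8 F [-0.5 -0.6 -0.7]
rows 267 358
tip [-0.0105  0.003 ] rear [-0.0544  0.0029]
t 11.1 tcp [0.5227 0.0226 0.1536] phi -5.8 w 0.0228 ff 39.8 F [-1.   0.5 -1.2]
[[0.01,0.0,0.31,0.0],[0.01,0.01,0.31,0.0],[0.02,0.0,0.32,0.0],[0.0,0.0,0.17,0.0]]
```

Call:
drive_tool:
  steps:
    - [0.01,0,0.31,0]
    - [0.01,0.01,0.31,0]
    - [0.01,0,0.32,0]
    - [0,0,0.16,0]
    - [0,0,0,0]

```text
t: 11.6
tcp_pos: [0.5249, 0.0194, 0.0421]
orientation: [0.999, -0.052, -0.001, 0.001]
wrist_force: [-0.1, 0.7, -0.1]
width: 0.023
finger_force: 45.2
```

Call:
drive_tool:
  steps:
    - [0,0,0,0]
    - [0,0,0,0]
    - [0,0,0,0]
    - [0,0,0,0]
  jaw: -0.1

```text
t: 12.0
tcp_pos: [0.5261, 0.0215, 0.0438]
orientation: [0.999, -0.051, 0.0, 0.0]
wrist_force: [-0.6, -0.6, -0.0]
width: 0.0383
finger_force: 0.0
```

Call:
drive_tool:
  steps:
    - [0,0,-0.3,0]
    - [0,0,-0.45,0]
    - [0,0,-0.45,0]
    - [0,0,0,0]

```text
t: 12.4
tcp_pos: [0.5299, 0.0224, 0.1695]
orientation: [0.999, -0.051, 0.006, -0.001]
wrist_force: [1.2, 0.1, 0.0]
width: 0.0382
finger_force: 0.0
```

```bash
python3 - <<'E'
from plan import *
np.set_printoptions(precision=4,suppress=True)
st(); blanks(["scene","side"])
path([(.4395,-.3735,.14,-12.5)],.45)
E
```

```text
t 12.4 tcp [0.5299 0.0224 0.1695] phi -5.8 w 0.0382 ff 0.0 F [1.2 0.1 0. ]
scene 0.94 [ 0.4541 -0.3768  0.0114] m [-0.0459 -0.4029] 208 310
scene 0.78 [ 0.5333 -0.0258  0.041 ] m [-0.0026 -0.0457] 309 224
scene 0.7 [0.5343 0.0196 0.0465] m [-0.0061 -0.0004] 317 213
side 0.77 [ 0.4521 -0.3806  0.0108] m [-0.0476 -0.4069] 276 161
side 0.67 [ 0.5325 -0.0301  0.0424] m [-0.0029 -0.0501] 248 225
side 0.65 [0.5347 0.0182 0.0434] m [-0.0056 -0.0017] 246 237
[[-0.05,0.45,0.02,0.01],[-0.04,0.45,0.03,0.01],[-0.04,0.45,0.02,0.01],[-0.03,0.45,0.03,0.01],[-0.02,0.45,0.02,0.01]]
[[-0.02,0.45,0.03,0.01],[-0.01,0.44,0.02,0.0],[0.0,0.45,0.03,0.01],[0.0,0.44,0.02,0.0]]
```

Call:
drive_tool:
  steps:
    - [-0.05,0.45,0.02,0.01]
    - [-0.04,0.45,0.03,0.01]
    - [-0.04,0.45,0.02,0.01]
    - [-0.03,0.45,0.03,0.01]
    - [-0.02,0.45,0.02,0.01]
  jaw: 0.2

```text
t: 13.1
tcp_pos: [0.4764, -0.2002, 0.1494]
orientation: [0.996, -0.09, -0.002, -0.0]
wrist_force: [1.0, -0.7, -0.4]
width: 0.0513
finger_force: 0.0
```

Call:
drive_tool:
  steps:
    - [-0.02,0.45,0.03,0.01]
    - [-0.01,0.44,0.02,0]
    - [0.01,0.45,0.03,0.01]
    - [0,0.44,0.02,0]
    - [0,0,0,0]

```text
t: 13.6
tcp_pos: [0.4373, -0.3797, 0.1391]
orientation: [0.994, -0.11, -0.002, 0.001]
wrist_force: [-0.2, 0.2, -0.4]
width: 0.0511
finger_force: 0.0
```

```bash
python3 - <<'E'
from plan import *
np.set_printoptions(precision=4,suppress=True)
p=ctrl.grab_frame("wrist"); T=T_wc(p)
for r in ctrl.tip_of(p,"blank1")[:4]: print(r["score"],w(T,r["point"]))
st(); path([(.4415,-.3755,.0095,-12.5)],.45)
E
```

```text
0.91 [ 0.3005 -0.3679  0.0111]
0.85 [ 0.4549 -0.3727  0.0095]
0.66 [ 0.3705 -0.4891  0.0098]
t 13.7 tcp [ 0.4402 -0.3735  0.1393] phi -12.3 w 0.0514 ff 0.0 F [0.6 1.  0.3]
[[0.01,0.01,0.43,0.0],[0.0,0.0,0.43,0.0],[0.01,0.01,0.44,0.0]]
```

Call:
drive_tool:
  steps:
    - [0.01,0.01,0.43,0]
    - [0,0,0.43,0]
    - [0.01,0,0.43,0]
    - [0,0,0,0]
    - [0,0,0,0]

```text
t: 14.2
tcp_pos: [0.4436, -0.3728, 0.012]
orientation: [0.995, -0.104, -0.001, -0.001]
wrist_force: [0.5, -0.3, 0.9]
width: 0.0516
finger_force: 0.0
```

Call:
drive_tool:
  steps:
    - [0,0,0,0]
    - [0,0,0,0]
    - [0,0,0,0]
    - [0,0,0,0]
    - [0,0,0,0]
  jaw: -1

```text
t: 14.7
tcp_pos: [0.4452, -0.3755, 0.015]
orientation: [0.994, -0.105, 0.002, 0.001]
wrist_force: [-0.7, 1.2, 8.0]
width: 0.0229
finger_force: 40.3
```

Call:
drive_tool:
  steps:
    - [0,0,-0.38,0]
    - [0,0,-0.38,0]
    - [0,0,-0.38,0]
    - [0,0,-0.4,0]
    - [0,0,0,0]

```text
t: 15.2
tcp_pos: [0.4468, -0.3771, 0.1737]
orientation: [0.994, -0.106, 0.006, 0.003]
wrist_force: [0.3, -0.9, -0.8]
width: 0.0225
finger_force: 39.4
```

```bash
python3 - <<'E'
from plan import *
st(); x,y=m2w(-.014,.052); path([(x,y,.16,-5.8)],.45)
E
```

```text
t 15.2 tcp [ 0.4468 -0.3771  0.1737] phi -12.1 w 0.0225 ff 39.4 F [ 0.3 -0.9 -0.8]
[[-0.01,-0.42,0.01,-0.01],[0.0,-0.42,0.01,-0.01],[0.0,-0.42,0.01,-0.01],[0.01,-0.41,0.01,-0.01],[0.02,-0.41,0.01,0.0]]
[[0.01,-0.42,0.01,-0.01],[0.02,-0.41,0.02,0.0],[0.02,-0.42,0.01,-0.01],[0.03,-0.41,0.02,0.0],[0.03,-0.42,0.01,-0.01]]
[[0.04,-0.41,0.02,0.0]]
```

Call:
drive_tool:
  steps:
    - [-0.01,-0.42,0.01,-0.01]
    - [0,-0.42,0.01,-0.01]
    - [0,-0.42,0.01,-0.01]
    - [0.01,-0.41,0.01,-0.01]
    - [0.02,-0.41,0.01,0]

```text
t: 15.7
tcp_pos: [0.4828, -0.1687, 0.162]
orientation: [0.997, -0.074, 0.001, 0.0]
wrist_force: [0.2, 0.1, -0.6]
width: 0.0233
finger_force: 25.6
```

Call:
drive_tool:
  steps:
    - [0.01,-0.42,0.01,-0.01]
    - [0.02,-0.41,0.02,0]
    - [0.02,-0.42,0.01,-0.01]
    - [0.03,-0.41,0.02,0]
    - [0.03,-0.42,0.01,-0.01]

```text
t: 16.2
tcp_pos: [0.5205, 0.036, 0.1549]
orientation: [0.999, -0.051, 0.001, 0.0]
wrist_force: [0.0, -0.3, -1.1]
width: 0.0228
finger_force: 44.9
```

Call:
drive_tool:
  steps:
    - [0.04,-0.41,0.02,0]
    - [0,0,0,0]
    - [0,0,0,0]

```text
t: 16.5
tcp_pos: [0.5285, 0.076, 0.1527]
orientation: [0.999, -0.049, 0.0, -0.0]
wrist_force: [-0.5, 0.1, -0.7]
width: 0.0224
finger_force: 44.9
```

```bash
python3 - <<'E'
from plan import *
np.set_printoptions(precision=4,suppress=True)
st(); held(); st()
x,y=m2w(-.014,.052); path([(x,y,.06,-5.8),(x,y,.0435,-5.8)],.35)
E
```

```text
t 16.5 tcp [0.5285 0.076  0.1527] phi -5.7 w 0.0224 ff 44.9 F [-0.5  0.1 -0.7]
rows 266 360
tip [-0.0097  0.0552] rear [-0.0553  0.0551]
t 16.55 tcp [0.5284 0.0745 0.1525] phi -5.8 w 0.0226 ff 44.9 F [ 0.3 -0.8 -0.5]
[[0.01,0.01,0.31,0.0],[0.01,0.0,0.31,0.0],[0.02,0.01,0.31,0.0],[0.0,0.0,0.16,0.0]]
```

Call:
drive_tool:
  steps:
    - [0.01,0.01,0.31,0]
    - [0.01,0,0.31,0]
    - [0.02,0.01,0.31,0]
    - [0,0,0.15,0]
    - [0,0,0,0]

```text
t: 17.05
tcp_pos: [0.5321, 0.0706, 0.0435]
orientation: [0.999, -0.052, -0.001, 0.001]
wrist_force: [-1.6, -0.0, -1.0]
width: 0.0226
finger_force: 50.7
```

Call:
drive_tool:
  steps:
    - [0,0,0,0]
    - [0,0,0,0]
    - [0,0,0,0]
    - [0,0,0,0]
  jaw: -0.1

```text
t: 17.45
tcp_pos: [0.5326, 0.0725, 0.0448]
orientation: [0.999, -0.051, 0.0, -0.0]
wrist_force: [0.2, 0.7, 0.2]
width: 0.0382
finger_force: 0.0
```

Call:
drive_tool:
  steps:
    - [0,0,-0.3,0]
    - [0,0,-0.45,0]
    - [0,0,-0.45,0]
    - [-0.3,0,0,0]
    - [0,0,0,0]

```text
t: 17.95
tcp_pos: [0.5004, 0.0761, 0.1656]
orientation: [0.999, -0.05, 0.0, 0.0]
wrist_force: [0.3, 0.1, -0.1]
width: 0.0385
finger_force: 0.0
```

```bash
python3 - <<'E'
from plan import *
np.set_printoptions(precision=4,suppress=True)
ctrl.grab_frame("wrist"); s=ctrl.state(); p=ctrl.grab_frame("wrist"); T=T_wc(p,s); save(p,"w3.png"); st(); blanks(["scene"])
for n in ["t_axis","t_end_a","stop_face"]:
    for r in ctrl.tip_of(p,n)[:3]: print(n,r["score"],w(T,r["point"])) if r["score"]>.3 else 0
E
```

```text
t 18.05 tcp [0.5022 0.0755 0.1646] phi -5.8 w 0.0386 ff 0.0 F [ 1.   0.2 -0.5]
scene 0.88 [ 0.5307 -0.0273  0.0394] m [-0.0051 -0.0474] 308 224
scene 0.64 [0.5328 0.0186 0.0463] m [-0.0076 -0.0016] 316 213
scene 0.57 [0.5437 0.0721 0.0451] m [-0.0022  0.0528] 328 203
t_axis 0.95 [0.5399 0.2137 0.0921]
t_end_a 0.92 [0.574  0.1873 0.0924]
t_end_a 0.82 [0.5086 0.2419 0.0918]
stop_face 0.9 [0.4686 0.0291 0.0339]
```

View pics/w3.png

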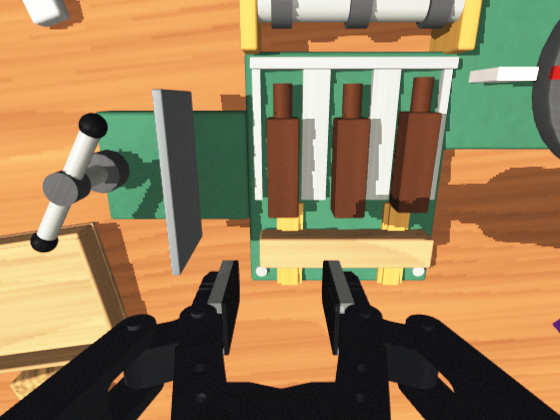

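All three blanks lie in their channels, with tenon tips at (283,85), (352,85) and (423,79) and the lip edge at row 69. The T-bar ends are at (92,125) and (43,242). I'll check the right-hand blank against its expected outline.

```bash
python3 - <<'E'
from plan import *
np.set_printoptions(precision=1,suppress=True)
s=ctrl.state(); p=ctrl.grab_frame("wrist"); T=T_wc(p,s)
for yc in (.052,0,-.052):
    print(yc,[pix(p,T,[*m2w(x,yc+dy),.054]) for x,dy in [(-.05,.012),(-.05,-.012),(.026,.012),(.026,-.012)]])
path([(.515,.110,.18,-5.8)],.45)
E
```

```text
0.052 [array([265.5, 213.7]), array([296.3, 213.7]), array([264. , 112.3]), array([297.8, 112.4])]
0 [array([332.2, 213.7]), array([363.1, 213.7]), array([337.3, 112.4]), array([371.1, 112.4])]
-0.052 [array([399. , 213.7]), array([429.9, 213.7]), array([410.6, 112.4]), array([444.4, 112.4])]
[[0.09,-0.35,-0.16,0.0]]
```

```bash
cat >> plan.py <<'E'
def push(th,sgn=1,r=.038,z=.076,extra=0):
    """tool pose pushing bar end at machine angle th (deg); sgn=1: clockwise push (tool on ccw side)"""
    t=np.radians(th); u=np.array([np.cos(t),np.sin(t)]); n=sgn*np.array([-u[1],u[0]])
    d=.006+.011*abs(n[0])+.0145*abs(n[1])+extra
    return (*m2w(*(np.array([-.02,.192])+r*u+d*n)),z,-5.8)
E
python3 - <<'E'
from plan import *
a=push(175)
c=path([(*m2w(-.05,.11),.17,-5.8),(*a[:2],.14,-5.8),a],.45); print("arc")
c=path([push(t) for t in range(163,-14,-12)],.45,c)
E
```

```text
[[-0.03,-0.29,-0.03,0.0],[-0.04,-0.29,-0.03,0.0],[-0.05,-0.32,0.15,0.0],[-0.05,-0.32,0.15,0.0],[0.0,0.0,0.32,0.0]]
[[0.0,0.0,0.32,0.0]]
arc
[[-0.03,-0.07,0.0,0.0],[-0.02,-0.08,0.0,0.0],[0.01,-0.1,0.0,0.0],[0.03,-0.09,0.0,0.0],[0.05,-0.09,0.0,0.0]]
[[0.08,-0.07,0.0,0.0],[0.1,-0.06,0.0,0.0],[0.06,-0.03,0.0,0.0],[0.07,-0.02,0.0,0.0],[0.08,-0.01,0.0,0.0]]
[[0.09,0.01,0.0,0.0],[0.08,0.03,0.0,0.0],[0.09,0.06,0.0,0.0],[0.06,0.08,0.0,0.0],[0.05,0.08,0.0,0.0]]
```

Call:
drive_tool:
  steps:
    - [-0.03,-0.29,-0.03,0]
    - [-0.04,-0.29,-0.03,0]
    - [-0.05,-0.32,0.15,0]
    - [-0.05,-0.32,0.15,0]
    - [0,0,0,0]
  jaw: -1

```text
t: 18.85
tcp_pos: [0.4961, 0.2038, 0.1385]
orientation: [0.999, -0.047, -0.002, -0.001]
wrist_force: [-0.7, -0.4, 0.0]
width: -0.0
finger_force: 0.0
```

Call:
drive_tool:
  steps:
    - [0,0,0,0]
    - [0,0,0.32,0]
    - [0,0,0.32,0]
    - [0,0,0,0]
    - [0,0,0,0]

```text
t: 19.35
tcp_pos: [0.4983, 0.1977, 0.0767]
orientation: [0.999, -0.051, -0.0, 0.0]
wrist_force: [1.5, -0.1, -0.2]
width: -0.0001
finger_force: 0.0
```

```bash
python3 - <<'E'
from plan import *
st(); print(push(175)); path([push(t) for t in range(163,-14,-12)],.45)
E
```

```text
t 19.35 tcp [0.4983 0.1977 0.0767] phi -5.9 w -0.0001 ff 0.0 F [ 1.5 -0.1 -0.2]
(np.float64(0.4986676565875776), np.float64(0.1985342911723587), 0.076, -5.8)
[[-0.03,-0.08,0.01,0.0],[-0.02,-0.08,0.0,0.0],[0.0,-0.1,0.0,0.0],[0.03,-0.09,0.0,0.0],[0.06,-0.09,0.0,0.0]]
[[0.08,-0.07,0.0,0.0],[0.1,-0.06,0.0,0.0],[0.06,-0.03,0.0,0.0],[0.07,-0.02,0.0,0.0],[0.08,-0.01,0.0,0.0]]
[[0.08,0.0,0.0,0.0],[0.09,0.04,0.0,0.0],[0.08,0.06,0.0,0.0],[0.07,0.08,0.0,0.0],[0.05,0.08,0.0,0.0]]
```

Call:
drive_tool:
  steps:
    - [-0.03,-0.08,0,0]
    - [-0.02,-0.08,0,0]
    - [0,-0.1,0,0]
    - [0.03,-0.09,0,0]
    - [0.06,-0.09,0,0]

```text
t: 19.85
tcp_pos: [0.5058, 0.2429, 0.0764]
orientation: [0.999, -0.05, -0.001, 0.0]
wrist_force: [-1.4, -5.2, 0.0]
width: 0.0004
finger_force: 2.3
```

Call:
drive_tool:
  steps:
    - [0.08,-0.07,0,0]
    - [0.1,-0.06,0,0]
    - [0.06,-0.03,0,0]
    - [0.07,-0.02,0,0]
    - [0.08,-0.01,0,0]

```text
t: 20.35
tcp_pos: [0.5471, 0.2572, 0.0761]
orientation: [0.999, -0.05, -0.001, 0.0]
wrist_force: [-5.0, -2.3, 0.9]
width: -0.0001
finger_force: 2.2
```

Call:
drive_tool:
  steps:
    - [0.08,0,0,0]
    - [0.09,0.04,0,0]
    - [0.08,0.06,0,0]
    - [0.07,0.08,0,0]
    - [0.05,0.08,0,0]

```text
t: 20.85
tcp_pos: [0.5827, 0.2282, 0.0768]
orientation: [0.999, -0.05, 0.001, -0.001]
wrist_force: [-1.4, 2.9, 0.2]
width: -0.0001
finger_force: 1.4
```

Call:
drive_tool:
  steps:
    - [0,0,0,0]
    - [0,-0.05,-0.05,0]
    - [0,0,-0.4,0]
    - [0,0,-0.3,0]
    - [0,0,0,0]

```text
t: 21.35
tcp_pos: [0.5849, 0.2346, 0.1568]
orientation: [0.999, -0.05, 0.004, -0.002]
wrist_force: [1.0, -0.2, 0.9]
width: -0.0002
finger_force: 0.0
```

```bash
python3 - <<'E'
from plan import *
np.set_printoptions(precision=4,suppress=True)
st()
for c in ("scene","side"):
    p=ctrl.grab_frame(c); T=T_wc(p)
    for n in ["t_end_a","stop_face"]:
        for r in ctrl.tip_of(p,n)[:3]:
            if r["score"]>.3: P=w(T,r["point"]); q=m(P)-[-.02,.192]; print(n,r["score"],P,m(P),np.degrees(np.arctan2(q[1],q[0])))
a=push(190); print(a)
path([(*a[:2],.15,-5.8),a],.45)
E
```

```text
t 21.35 tcp [0.5849 0.2346 0.1568] phi -5.8 w -0.0002 ff 0.0 F [ 1.  -0.2  0.9]
t_end_a 0.62 [0.5865 0.2051 0.0943] [0.027  0.1894] -3.145553068665721
t_end_a 0.52 [0.4967 0.2167 0.0942] [-0.0635  0.1919] -179.81225700523666
stop_face 0.96 [0.484  0.0214 0.031 ] [-0.0564 -0.0038] -100.53426202146004
stop_face 0.72 [ 0.5851 -0.378  -0.0013] [ 0.0845 -0.3908] -79.83592245230447
t_end_a 0.76 [0.5884 0.2037 0.0861] [0.0291 0.1882] -4.48247685621022
t_end_a 0.76 [0.4961 0.2237 0.0873] [-0.0648  0.1988] 171.37623660842
stop_face 0.8 [0.4766 0.0271 0.0249] [-0.0643  0.0012] -103.08357237672858
(np.float64(0.5037323887979663), np.float64(0.1875249195020014), 0.076, -5.8)
[[-0.36,0.26,0.0,0.0],[-0.36,0.26,0.0,0.0],[0.0,0.0,0.37,0.0],[0.0,0.0,0.37,0.0]]
```

Call:
drive_tool:
  steps:
    - [-0.36,0.26,0,0]
    - [-0.36,0.26,0,0]
    - [0,0,0,0]
    - [0,0,0.37,0]
    - [0,0,0.37,0]

```text
t: 22.15
tcp_pos: [0.5059, 0.1882, 0.0771]
orientation: [0.999, -0.051, 0.001, -0.001]
wrist_force: [0.4, 0.7, -0.4]
width: -0.0002
finger_force: 0.0
```

Call:
drive_tool:
  steps:
    - [0,0,0,0]
    - [0,0,0,0]

```text
t: 22.35
tcp_pos: [0.5046, 0.1881, 0.077]
orientation: [0.999, -0.05, -0.001, 0.0]
wrist_force: [0.3, -0.4, 0.6]
width: 0.0001
finger_force: 0.0
```

```bash
python3 - <<'E'
from plan import *
st(); path([push(t) for t in range(178,0,-12)]+[push(2)],.45)
E
```

```text
t 22.35 tcp [0.5046 0.1881 0.077 ] phi -5.8 w 0.0001 ff 0.0 F [ 0.3 -0.4  0.6]
[[-0.06,-0.08,0.01,0.0],[-0.04,-0.07,0.0,0.0],[-0.02,-0.08,0.0,0.0],[0.0,-0.09,0.0,0.0],[0.02,-0.1,0.0,0.0]]
[[0.05,-0.09,0.0,0.0],[0.08,-0.08,0.0,0.0],[0.09,-0.05,0.0,0.0],[0.07,-0.04,0.0,0.0],[0.07,-0.03,0.0,0.0]]
[[0.07,-0.01,0.0,0.0],[0.09,0.0,0.0,0.0],[0.09,0.03,0.0,0.0],[0.08,0.05,0.0,0.0],[0.07,0.08,0.0,0.0]]
[[0.04,0.06,0.0,0.0]]
```

Call:
drive_tool:
  steps:
    - [-0.06,-0.08,0,0]
    - [-0.04,-0.07,0,0]
    - [-0.02,-0.08,0,0]
    - [0,-0.09,0,0]
    - [0.02,-0.1,0,0]

```text
t: 22.85
tcp_pos: [0.4992, 0.2306, 0.0777]
orientation: [0.999, -0.051, 0.0, 0.001]
wrist_force: [-0.8, -3.1, 0.4]
width: 0.0004
finger_force: 1.5
```

Call:
drive_tool:
  steps:
    - [0.05,-0.09,0,0]
    - [0.08,-0.08,0,0]
    - [0.09,-0.05,0,0]
    - [0.07,-0.04,0,0]
    - [0.07,-0.03,0,0]

```text
t: 23.35
tcp_pos: [0.5381, 0.2567, 0.077]
orientation: [0.999, -0.05, -0.0, -0.0]
wrist_force: [-2.8, -1.8, 0.1]
width: 0.0001
finger_force: 1.7
```

Call:
drive_tool:
  steps:
    - [0.07,-0.01,0,0]
    - [0.09,0,0,0]
    - [0.09,0.03,0,0]
    - [0.08,0.05,0,0]
    - [0.07,0.08,0,0]

```text
t: 23.85
tcp_pos: [0.5762, 0.238, 0.0773]
orientation: [0.999, -0.05, -0.0, -0.001]
wrist_force: [-4.1, 2.7, -0.1]
width: 0.0003
finger_force: 1.9
```

Call:
drive_tool:
  steps:
    - [0.02,0.05,0,0]
    - [0,0.02,0,0]
    - [0,0,0,0]

```text
t: 24.15
tcp_pos: [0.5788, 0.2299, 0.0779]
orientation: [0.999, -0.051, 0.001, -0.001]
wrist_force: [0.5, 1.3, 0.3]
width: 0.0002
finger_force: 0.4
```

Call:
drive_tool:
  steps:
    - [0,0.02,0,0]
    - [0,0,0,0]

```text
t: 24.35
tcp_pos: [0.5781, 0.2289, 0.0779]
orientation: [0.999, -0.05, 0.001, -0.001]
wrist_force: [2.1, 3.6, 1.1]
width: -0.0
finger_force: 1.5
```

Call:
drive_tool:
  steps:
    - [0,0.02,0,0]
    - [0,0,0,0]

```text
t: 24.55
tcp_pos: [0.5779, 0.2284, 0.078]
orientation: [0.999, -0.05, 0.001, -0.002]
wrist_force: [3.0, 6.9, -1.2]
width: 0.0002
finger_force: 3.2
```

Call:
drive_tool:
  steps:
    - [0,0.02,0,0]
    - [0,0,0,0]

```text
t: 24.75
tcp_pos: [0.5778, 0.2281, 0.0783]
orientation: [0.999, -0.049, 0.002, -0.003]
wrist_force: [3.3, 9.5, -2.1]
width: -0.0002
finger_force: 4.7
```

Call:
drive_tool:
  steps:
    - [0,-0.1,0,0]
    - [0,-0.03,-0.1,0]
    - [0,0,-0.45,0]
    - [0,0,-0.45,0]
    - [0,0,0,0]

```text
t: 25.25
tcp_pos: [0.5816, 0.2381, 0.1845]
orientation: [0.999, -0.051, 0.005, -0.002]
wrist_force: [0.3, 0.6, 0.9]
width: -0.0002
finger_force: 0.0
```

```bash
python3 - <<'E'
from plan import *
np.set_printoptions(precision=4,suppress=True)
st()
for c in ("scene","side"):
    p=ctrl.grab_frame(c); T=T_wc(p)
    for n in ["t_end_a","stop_face","knob_mid","wheel_axis"]:
        for r in ctrl.tip_of(p,n)[:2]:
            if r["score"]>.3: P=w(T,r["point"]); q=m(P)-[-.02,.192]; print(n,round(r["score"],2),P,m(P),np.degrees(np.arctan2(q[1],q[0])).round())
blanks(["scene"])
path([(*m2w(-.015,-.19),.2,-5.8)],.45)
E
```

```text
t 25.25 tcp [0.5816 0.2381 0.1845] phi -5.8 w -0.0002 ff 0.0 F [0.3 0.6 0.9]
t_end_a 0.63 [0.4989 0.216  0.0908] [-0.0612  0.1914] -179.0
t_end_a 0.57 [0.5849 0.2055 0.0923] [0.0254 0.1897] -3.0
stop_face 0.64 [ 0.7635  0.1231 -0.0024] [0.2114 0.1257] -16.0
stop_face 0.6 [0.494  0.021  0.0322] [-0.0465 -0.0031] -98.0
knob_mid 0.57 [ 0.5144 -0.1746  0.1037] [-0.0064 -0.1956] -88.0
wheel_axis 0.55 [ 0.5727 -0.1732  0.0728] [ 0.0515 -0.1884] -79.0
t_end_a 0.68 [0.4929 0.2148 0.0856] [-0.0671  0.1896] -177.0
t_end_a 0.61 [0.5859 0.2126 0.089 ] [0.0256 0.1968] 6.0
stop_face 0.65 [0.4884 0.0248 0.0282] [-0.0523  0.0001] -100.0
knob_mid 0.67 [ 0.518  -0.1671  0.1   ] [-0.0036 -0.1878] -88.0
wheel_axis 0.97 [ 0.5692 -0.1795  0.0696] [ 0.0486 -0.1949] -80.0
scene 0.75 [ 0.5338 -0.0279  0.0404] m [-0.0019 -0.0477] 308 225
scene 0.64 [0.5402 0.0164 0.0488] m [ 0.    -0.003] 318 214
scene 0.55 [0.5476 0.0713 0.0439] m [0.0018 0.0523] 329 204
[[-0.03,0.41,-0.02,0.0],[-0.03,0.41,-0.02,0.0],[-0.03,0.41,-0.02,0.0],[-0.03,0.41,-0.02,0.0],[-0.03,0.41,-0.03,0.0]]
[[-0.03,0.41,-0.02,0.0],[-0.03,0.41,-0.03,0.0],[-0.03,0.41,-0.02,0.0],[-0.03,0.41,-0.03,0.0],[-0.03,0.41,-0.02,0.0]]
```

Call:
drive_tool:
  steps:
    - [-0.03,0.41,-0.02,0]
    - [-0.03,0.41,-0.02,0]
    - [-0.03,0.41,-0.02,0]
    - [-0.03,0.41,-0.02,0]
    - [-0.03,0.41,-0.03,0]
  jaw: 0.3
  newtons: 30

```text
t: 26.35
tcp_pos: [0.542, 0.0328, 0.1883]
orientation: [0.999, -0.051, -0.0, 0.0]
wrist_force: [0.4, -0.8, 0.5]
width: 0.0553
finger_force: 0.0
```

Call:
drive_tool:
  steps:
    - [-0.03,0.41,-0.02,0]
    - [-0.03,0.41,-0.03,0]
    - [-0.03,0.41,-0.02,0]
    - [-0.03,0.41,-0.03,0]
    - [-0.03,0.41,-0.02,0]

```text
t: 26.85
tcp_pos: [0.5065, -0.1696, 0.2006]
orientation: [0.999, -0.051, 0.0, 0.0]
wrist_force: [0.5, -0.4, 0.7]
width: 0.0553
finger_force: 0.0
```

Call:
drive_tool:
  steps:
    - [0,0,0,0]
    - [0,0,0,0]
    - [0,0,0,0]

```text
t: 27.15
tcp_pos: [0.5072, -0.1667, 0.2002]
orientation: [0.999, -0.05, 0.0, -0.0]
wrist_force: [0.6, -0.2, -0.3]
width: 0.0553
finger_force: 0.0
```

```bash
python3 - <<'E'
from plan import *
np.set_printoptions(precision=4,suppress=True)
s=ctrl.state(); p=ctrl.grab_frame("wrist"); T=T_wc(p,s); st(); save(p,"w4.png")
for n in ["knob_mid","wheel_axis"]:
    for r in ctrl.tip_of(p,n)[:2]: P=w(T,r["point"]); print(n,round(r["score"],2),P,m(P))
print(m2w(-.005,-.19),m2w(.05,-.19))
x,y=m2w(-.005,-.19); path([(x,y,.15,-5.8),(x,y,.085,-5.8)],.35)
E
```

```text
t 27.2 tcp [ 0.5073 -0.1665  0.2002] phi -5.7 w 0.0554 ff 0.0 F [ 0.  -0.1 -0.1]
knob_mid 0.79 [ 0.5123 -0.174   0.1014] [-0.0085 -0.1952]
wheel_axis 0.82 [ 0.5745 -0.1761  0.0756] [ 0.0536 -0.1911]
[ 0.5163 -0.1691] [ 0.571  -0.1747]
[[0.05,0.01,0.25,0.0],[0.04,0.01,0.25,0.0],[0.0,0.0,0.33,0.0],[0.0,0.0,0.32,0.0]]
```

View pics/w4.png

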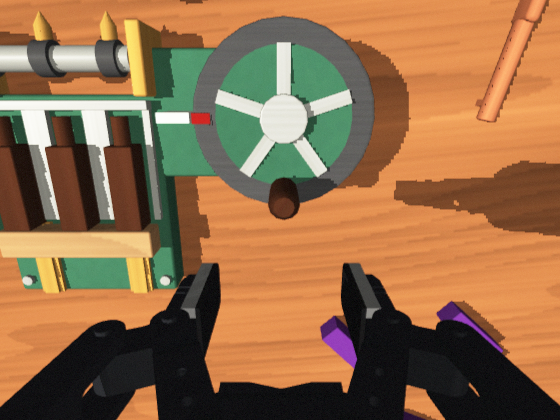

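The red mark at (201,118) meets the white pointer at (172,118), the knob top is at (284,207), and the block is closed on the blanks. Now the wheel centre.

```bash
python3 - <<'E'
from plan import *
np.set_printoptions(precision=4,suppress=True)
s=ctrl.state(); p=ctrl.grab_frame("wrist"); T=T_wc(p,s)
k=ray(p,T,(285,207),.124); print("knob",k,m(k)); h=ray(p,T,(284,118),.076); print("hub",h,m(h))
e=[ray(p,T,q,.073)[:2] for q in [(194,111),(373,111),(285,16),(285,204)]]; print((e[0]+e[1])/2,(e[2]+e[3])/2,np.linalg.norm(e[0]-e[1]),np.linalg.norm(e[2]-e[3]))
I=p["pixels"].astype(int); mm=(I[...,0]>170)&(I[...,1]<70)&(I[...,2]<70); mm[:, :150]=0; mm[:,260:]=0
ys,xs=np.nonzero(mm); r=ray(p,T,(xs.mean(),ys.mean()),.074); print("mark",xs.mean(),ys.mean(),m(r), np.degrees(np.arctan2(*( (m(r)-m(h))[::-1]))))
E
```

```text
knob [ 0.5164 -0.1702  0.124 ] [-0.0048 -0.1911]
hub [ 0.5713 -0.1753  0.076 ] [ 0.0503 -0.1906]
[ 0.5763 -0.1754] [ 0.5713 -0.1761] 0.1356901631860167 0.13779636645501012
mark 200.3879781420765 118.31147540983606 [ 0.0498 -0.127 ] 90.46996622003495
```

Call:
drive_tool:
  steps:
    - [0.05,0.02,0.25,0]
    - [0.04,0.01,0.25,0]
    - [0,0,0.33,0]
    - [0,0,0.32,0]
    - [0,0,0,0]

```text
t: 27.85
tcp_pos: [0.5127, -0.1704, 0.0817]
orientation: [0.999, -0.05, -0.004, -0.001]
wrist_force: [-1.3, 1.3, 0.1]
width: 0.0555
finger_force: 0.0
```

Call:
drive_tool:
  steps:
    - [0,0,0,0]
    - [0,0,0,0]

```text
t: 28.05
tcp_pos: [0.517, -0.1719, 0.087]
orientation: [0.999, -0.05, 0.001, 0.0]
wrist_force: [-0.4, 0.1, -0.1]
width: 0.0556
finger_force: 0.0
```

Call:
drive_tool:
  steps:
    - [0,0,0,0]
    - [0,0,0,0]
    - [0,0,0,0]
    - [0,0,0,0]
    - [0,0,0,0]
  jaw: -1

```text
t: 28.55
tcp_pos: [0.5165, -0.1719, 0.0866]
orientation: [0.999, -0.051, 0.001, 0.0]
wrist_force: [-1.3, 0.6, 7.3]
width: 0.0212
finger_force: 29.2
```

```bash
python3 - <<'E'
from plan import *
np.set_printoptions(precision=4,suppress=True)
st(); c,s=cur(); print(m(c))
W=m2w(.05,-.19); pts=[]
for a in range(180-15,180-361,-15):
    t=np.radians(a); pts.append((*m2w(.05+.055*np.cos(t),-.19+.055*np.sin(t)),c[2],-5.8))
x0,y0=m2w(-.005,-.19)
path(pts,.45,[x0,y0,c[2],np.radians(-5.8)])
E
```

```text
t 28.55 tcp [ 0.5165 -0.1719  0.0866] phi -5.8 w 0.0212 ff 29.2 F [-1.3  0.6  7.3]
[-0.0046 -0.1927]
[[0.02,-0.14,0.0,0.0],[0.05,-0.14,0.0,0.0],[0.09,-0.11,0.0,0.0],[0.11,-0.09,0.0,0.0],[0.14,-0.05,0.0,0.0]]
[[0.14,-0.02,0.0,0.0],[0.14,0.02,0.0,0.0],[0.13,0.05,0.0,0.0],[0.12,0.09,0.0,0.0],[0.09,0.12,0.0,0.0]]
[[0.05,0.13,0.0,0.0],[0.02,0.14,0.0,0.0],[-0.02,0.14,0.0,0.0],[-0.05,0.14,0.0,0.0],[-0.09,0.11,0.0,0.0]]
[[-0.11,0.09,0.0,0.0],[-0.14,0.05,0.0,0.0],[-0.14,0.02,0.0,0.0],[-0.14,-0.02,0.0,0.0],[-0.13,-0.05,0.0,0.0]]
[[-0.12,-0.09,0.0,0.0],[-0.09,-0.11,0.0,0.0],[-0.05,-0.14,0.0,0.0],[-0.02,-0.14,0.0,0.0]]
```

Call:
drive_tool:
  steps:
    - [0.02,-0.14,0,0]
    - [0.05,-0.14,0,0]
    - [0.09,-0.11,0,0]
    - [0.11,-0.09,0,0]
    - [0.14,-0.05,0,0]

```text
t: 29.05
tcp_pos: [0.5613, -0.1213, 0.0866]
orientation: [0.999, -0.05, -0.001, -0.001]
wrist_force: [-4.0, 2.4, 9.9]
width: 0.0212
finger_force: 29.9
```

Call:
drive_tool:
  steps:
    - [0.14,-0.02,0,0]
    - [0.14,0.02,0,0]
    - [0.13,0.05,0,0]
    - [0.12,0.09,0,0]
    - [0.09,0.12,0,0]

```text
t: 29.55
tcp_pos: [0.622, -0.1538, 0.0866]
orientation: [0.999, -0.05, 0.001, -0.001]
wrist_force: [-4.4, 2.8, 9.0]
width: 0.0213
finger_force: 29.8
```

```bash
python3 - <<'E'
from plan import *
st(); c,s=cur(); q=m(c)-[.05,-.19]; print(q,np.hypot(*q),np.degrees(np.arctan2(q[1],q[0])))
E
```

```text
t 29.55 tcp [ 0.622  -0.1538  0.0866] phi -5.7 w 0.0213 ff 29.8 F [-4.4  2.8  9. ]
[0.04862809 0.02595206] 0.05511987372258521 28.088156699664893
```

Call:
drive_tool:
  steps:
    - [0.05,0.13,0,0]
    - [0.02,0.14,0,0]
    - [-0.02,0.14,0,0]
    - [-0.05,0.14,0,0]
    - [-0.09,0.11,0,0]

```text
t: 30.05
tcp_pos: [0.6061, -0.2182, 0.0866]
orientation: [0.999, -0.05, 0.001, -0.001]
wrist_force: [-2.1, 8.1, 8.8]
width: 0.0213
finger_force: 29.9
```

Call:
drive_tool:
  steps:
    - [-0.11,0.09,0,0]
    - [-0.14,0.05,0,0]
    - [-0.14,0.02,0,0]
    - [-0.14,-0.02,0,0]
    - [-0.13,-0.05,0,0]

```text
t: 30.55
tcp_pos: [0.5411, -0.2214, 0.0867]
orientation: [0.999, -0.05, 0.003, -0.0]
wrist_force: [7.5, 4.4, -0.8]
width: 0.0211
finger_force: 29.5
```

Call:
drive_tool:
  steps:
    - [-0.12,-0.09,0,0]
    - [-0.09,-0.11,0,0]
    - [-0.05,-0.13,0,0]
    - [0,0,0,0]

```text
t: 30.95
tcp_pos: [0.5172, -0.1849, 0.0866]
orientation: [0.999, -0.049, 0.001, -0.0]
wrist_force: [0.2, 2.2, 6.5]
width: 0.0213
finger_force: 30.7
```

```bash
python3 - <<'E'
from plan import *
np.set_printoptions(precision=4,suppress=True)
st(); c,s=cur(); q=m(c)-[.05,-.19]; print(q,np.hypot(*q),np.degrees(np.arctan2(q[1],q[0])))
p=ctrl.grab_frame("wrist"); T=T_wc(p,s)
save(p,"w5.png")
st()
I=p["pixels"].astype(int); mm=(I[...,0]>150)&(I[...,1]<70)&(I[...,2]<70)
ys,xs=np.nonzero(mm); print(len(xs)); r=ray(p,T,(xs.mean(),ys.mean()),.074); print("mark",xs.mean(),ys.mean(),m(r), np.degrees(np.arctan2(*( (m(r)-[.05,-.19])[::-1]))))
E
```

```text
t 30.95 tcp [ 0.5172 -0.1849  0.0866] phi -5.7 w 0.0213 ff 30.7 F [0.2 2.2 6.5]
[-0.0525 -0.0156] 0.054808206528501095 -163.4628070249358
t 31.0 tcp [ 0.5173 -0.1855  0.0866] phi -5.7 w 0.0213 ff 30.7 F [0.6 1.8 7.9]
484
mark 119.47520661157024 194.76859504132233 [ 0.033  -0.1294] 105.64640642681874
```

View pics/w5.png

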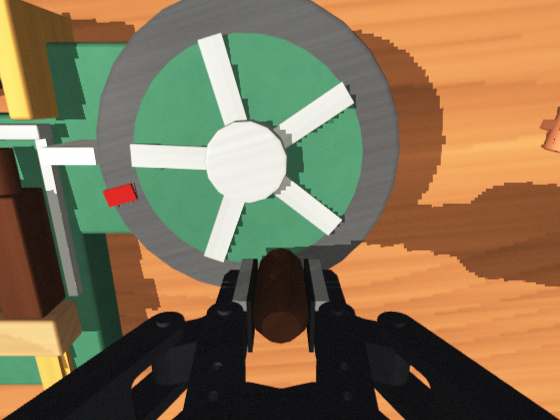

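The mark at (120,195) is still about 15° short of the pointer at (75,156).

Call:
drive_tool:
  steps:
    - [-0.01,-0.07,0,0]
    - [-0.01,-0.07,0,0]
    - [0,0,0,0]
    - [0,0,0,0]

```text
t: 31.4
tcp_pos: [0.5164, -0.1725, 0.0866]
orientation: [0.999, -0.05, 0.001, 0.0]
wrist_force: [-1.1, 1.4, 9.4]
width: 0.0213
finger_force: 30.8
```

```bash
cat >> plan.py <<'E'
def mark():
    s=ctrl.state(); p=ctrl.grab_frame("wrist"); T=T_wc(p,s); I=p["pixels"].astype(int); mm=(I[...,0]>150)&(I[...,1]<70)&(I[...,2]<70); mm[:,400:]=0
    ys,xs=np.nonzero(mm); r=ray(p,T,(xs.mean(),ys.mean()),.074); print("mark",xs.mean(),ys.mean(),m(r), np.degrees(np.arctan2(*( (m(r)-[.0503,-.1906])[::-1]))))
    return p
E
python3 - <<'E'
from plan import *
st(); mark(); c,s=cur(); q=m(c)-[.05,-.19]; print(q,np.hypot(*q),np.degrees(np.arctan2(q[1],q[0])))
E
```

```text
t 31.4 tcp [ 0.5164 -0.1725  0.0866] phi -5.8 w 0.0213 ff 30.8 F [-1.1  1.4  9.4]
mark 135.91825095057035 161.45627376425855 [ 0.04696464 -0.12707567] 93.00556433455425
[-0.05456188 -0.00341998] 0.05466896026422175 -176.4133478724419
```

Call:
drive_tool:
  steps:
    - [0,-0.02,0,0]
    - [0,0,0,0]
    - [0,0,0,0]

```text
t: 31.75
tcp_pos: [0.5165, -0.1716, 0.0866]
orientation: [0.999, -0.051, 0.001, 0.0]
wrist_force: [-0.9, -0.2, 8.9]
width: 0.021
finger_force: 30.8
```

```bash
python3 - <<'E'
from plan import *
st(); mark(); mark(); mark()
E
```

```text
t 31.75 tcp [ 0.5165 -0.1716  0.0866] phi -5.8 w 0.021 ff 30.8 F [-0.9 -0.2  8.9]
mark 137.32075471698113 159.16415094339624 [ 0.04804812 -0.12697837] 92.027135259557
mark 137.3345864661654 159.19736842105263 [ 0.04804329 -0.12697811] 92.0314644348846
mark 137.32264150943396 159.16415094339624 [ 0.0480479  -0.12694259] 92.0261891604651
```

Call:
drive_tool:
  steps:
    - [0,-0.02,0,0]
    - [0,0,0,0]
    - [0,0,0,0]

```text
t: 32.2
tcp_pos: [0.5167, -0.1698, 0.0866]
orientation: [0.999, -0.051, 0.001, 0.001]
wrist_force: [-1.1, -2.3, 9.1]
width: 0.0212
finger_force: 30.8
```

```bash
python3 - <<'E'
from plan import *
st(); p=mark(); save(p,"w6.png",(40,110,190,210),5)
E
```

```text
t 32.2 tcp [ 0.5167 -0.1698  0.0866] phi -5.8 w 0.0212 ff 30.8 F [-1.1 -2.3  9.1]
mark 140.65348399246705 154.80037664783427 [ 0.05002839 -0.12696791] 90.24456135843356
```

View pics/w6.png

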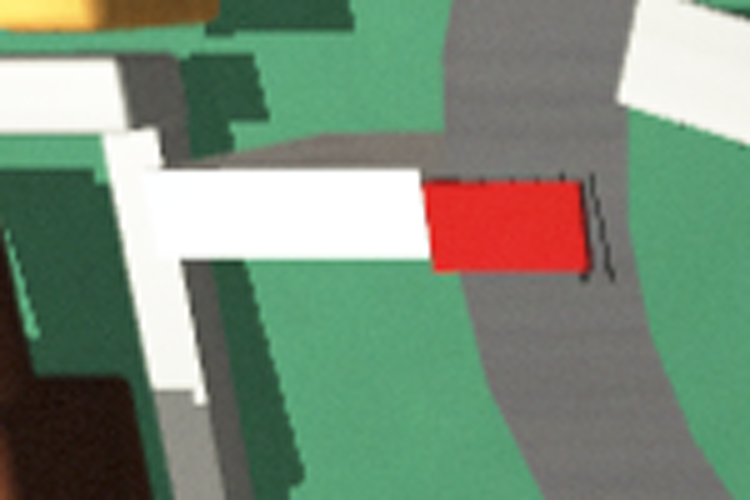

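The red mark at crop (507,227) is in line with the white pointer at (285,215), which is 90.2° against 90.5° at the start. So that is one full revolution. Releasing.

Call:
drive_tool:
  steps:
    - [0,0,0,0]
    - [0,0,0,0]
    - [0,0,0,0]
  jaw: 0.3

```text
t: 32.55
tcp_pos: [0.5154, -0.1688, 0.085]
orientation: [0.999, -0.051, -0.001, -0.0]
wrist_force: [-0.7, -0.4, -0.2]
width: 0.0555
finger_force: 0.0
```

Call:
drive_tool:
  steps:
    - [0,0,-0.3,0]
    - [0,0,-0.4,0]
    - [0,0,-0.4,0]
    - [-0.1,0,0,0]
    - [0,0,0,0]

```text
t: 33.05
tcp_pos: [0.5051, -0.168, 0.1958]
orientation: [0.999, -0.051, 0.0, 0.0]
wrist_force: [-0.0, -0.7, -0.9]
width: 0.0557
finger_force: 0.0
```

```bash
python3 - <<'E'
from plan import *
np.set_printoptions(precision=4,suppress=True)
ctrl.grab_frame("wrist"); st(); p=mark(); blanks(["scene"])
a=push(-25,-1); print(a); 
path([(*m2w(.06,.02),.2,-5.8),(*a[:2],.18,-5.8)],.45)
E
```

```text
t 33.1 tcp [ 0.5049 -0.1679  0.1947] phi -5.8 w 0.0555 ff 0.0 F [ 0.  -0.3  0.1]
mark 196.08095238095237 115.08571428571429 [ 0.0502 -0.1271] 90.08781537944942
scene 0.82 [0.5471 0.0724 0.0419] m [0.0012 0.0534] 329 204
scene 0.64 [ 0.5305 -0.0285  0.0425] m [-0.0051 -0.0487] 307 224
scene 0.58 [0.536  0.0189 0.0461] m [-0.0044 -0.001 ] 317 213
(np.float64(0.5604640361382531), np.float64(0.17254571063968002), 0.076, -5.8)
[[0.15,-0.42,-0.01,0.0],[0.15,-0.42,-0.01,0.0],[0.15,-0.42,-0.01,0.0],[0.16,-0.42,-0.02,0.0],[0.15,-0.42,-0.01,0.0]]
[[-0.14,-0.34,0.05,0.0],[-0.14,-0.33,0.05,0.0],[-0.14,-0.34,0.05,0.0],[-0.13,-0.33,0.05,0.0]]
```

Call:
drive_tool:
  steps:
    - [0.15,-0.42,-0.01,0]
    - [0.15,-0.42,-0.01,0]
    - [0.15,-0.42,-0.01,0]
    - [0.16,-0.42,-0.02,0]
    - [0.15,-0.42,-0.01,0]
  jaw: -1

```text
t: 33.75
tcp_pos: [0.6032, 0.035, 0.2001]
orientation: [0.999, -0.051, -0.001, 0.0]
wrist_force: [0.6, 0.1, -0.1]
width: -0.0001
finger_force: 0.0
```

Call:
drive_tool:
  steps:
    - [-0.14,-0.34,0.05,0]
    - [-0.14,-0.33,0.05,0]
    - [-0.14,-0.34,0.05,0]
    - [-0.13,-0.33,0.05,0]
    - [0,0,0,0]

```text
t: 34.25
tcp_pos: [0.5585, 0.1788, 0.1796]
orientation: [0.999, -0.046, -0.002, -0.001]
wrist_force: [-0.4, -0.7, 0.8]
width: -0.0001
finger_force: 0.0
```

```bash
python3 - <<'E'
from plan import *
ctrl.grab_frame("side");ctrl.grab_frame("side");st(); a=push(-15,-1); print(a)
c=path([(*a[:2],.14,-5.8),a],.35); print("arc")
path([push(t,-1) for t in range(-3,200,12)]+[push(205,-1)],.45,c)
E
```

```text
t 34.35 tcp [0.5609 0.173  0.18  ] phi -5.7 w 0.0 ff 0.0 F [ 0.6 -0.8 -0.2]
(np.float64(0.567413334618799), np.float64(0.17758064800429618), 0.076, -5.8)
[[0.03,-0.03,0.2,0.0],[0.03,-0.02,0.2,0.0],[0.0,0.0,0.32,0.0],[0.0,0.0,0.32,0.0]]
arc
[[0.06,-0.09,0.0,0.0],[0.04,-0.07,0.0,0.0],[0.03,-0.08,0.0,0.0],[0.01,-0.09,0.0,0.0],[-0.01,-0.09,0.0,0.0]]
[[-0.04,-0.09,0.0,0.0],[-0.06,-0.09,0.0,0.0],[-0.09,-0.07,0.0,0.0],[-0.09,-0.04,0.0,0.0],[-0.06,-0.03,0.0,0.0]]
[[-0.07,-0.02,0.0,0.0],[-0.08,-0.01,0.0,0.0],[-0.09,0.02,0.0,0.0],[-0.09,0.04,0.0,0.0],[-0.07,0.07,0.0,0.0]]
[[-0.06,0.09,0.0,0.0],[-0.05,0.07,0.0,0.0],[-0.03,0.1,0.0,0.0]]
```

Call:
drive_tool:
  steps:
    - [0.03,-0.03,0.2,0]
    - [0.03,-0.02,0.2,0]
    - [0,0,0.32,0]
    - [0,0,0.32,0]
    - [0,0,0,0]

```text
t: 34.85
tcp_pos: [0.5655, 0.1732, 0.0728]
orientation: [0.999, -0.052, -0.004, 0.002]
wrist_force: [-1.2, -0.2, 0.5]
width: -0.0002
finger_force: 0.0
```

Call:
drive_tool:
  steps:
    - [0,0,0,0]
    - [0.06,-0.09,0,0]
    - [0.04,-0.07,0,0]
    - [0.03,-0.08,0,0]
    - [0.01,-0.09,0,0]

```text
t: 35.35
tcp_pos: [0.5857, 0.2077, 0.0778]
orientation: [0.999, -0.051, -0.0, 0.001]
wrist_force: [-2.3, -4.9, 1.2]
width: -0.0001
finger_force: 2.2
```

Call:
drive_tool:
  steps:
    - [-0.01,-0.09,0,0]
    - [-0.04,-0.09,0,0]
    - [-0.06,-0.09,0,0]
    - [-0.09,-0.07,0,0]
    - [-0.09,-0.04,0,0]

```text
t: 35.85
tcp_pos: [0.5599, 0.2501, 0.0774]
orientation: [0.999, -0.05, 0.001, -0.001]
wrist_force: [2.9, -2.4, -0.9]
width: 0.0003
finger_force: 1.5
```

Call:
drive_tool:
  steps:
    - [-0.06,-0.03,0,0]
    - [-0.07,-0.02,0,0]
    - [-0.08,-0.01,0,0]
    - [-0.09,0.02,0,0]
    - [-0.09,0.04,0,0]

```text
t: 36.35
tcp_pos: [0.5217, 0.254, 0.0779]
orientation: [0.999, -0.05, 0.001, -0.001]
wrist_force: [3.2, 1.1, 0.4]
width: -0.0003
finger_force: 1.9
```

Call:
drive_tool:
  steps:
    - [-0.07,0.07,0,0]
    - [-0.06,0.09,0,0]
    - [-0.05,0.07,0,0]
    - [-0.03,0.1,0,0]
    - [0,0,0,0]

```text
t: 36.85
tcp_pos: [0.4958, 0.2208, 0.0772]
orientation: [0.999, -0.051, -0.001, 0.0]
wrist_force: [0.4, 0.2, 0.6]
width: -0.0002
finger_force: 0.3
```

```bash
python3 - <<'E'
from plan import *
st(); c,s=cur(); print(m(c)-[-.02,.192], m(push(205,-1))-[-.02,.192])
E
```

```text
t 36.85 tcp [0.4958 0.2208 0.0772] phi -5.8 w -0.0002 ff 0.3 F [0.4 0.2 0.6]
[-0.04477973  0.00386708] [-0.0444939   0.00550181]
```

Call:
drive_tool:
  steps:
    - [0,0.06,0,0]
    - [0.01,0.04,0,0]
    - [0,0,0,0]
    - [-0.03,-0.06,0,0]
    - [0,0,-0.45,0]

```text
t: 37.35
tcp_pos: [0.4903, 0.2163, 0.1175]
orientation: [0.999, -0.05, -0.006, 0.003]
wrist_force: [0.3, -0.6, 1.0]
width: -0.0001
finger_force: 0.0
```

Call:
drive_tool:
  steps:
    - [0,0,-0.45,0]
    - [0,0,-0.2,0]
    - [0,0,0,0]

```text
t: 37.65
tcp_pos: [0.4961, 0.219, 0.1903]
orientation: [0.999, -0.051, 0.002, -0.001]
wrist_force: [-0.4, 0.5, -0.4]
width: 0.0004
finger_force: 0.0
```

```bash
python3 - <<'E'
from plan import *
np.set_printoptions(precision=4,suppress=True)
st()
for c in ("scene","side"):
    p=ctrl.grab_frame(c); T=T_wc(p)
    for n in ["t_end_a","stop_face","tray"]:
        for r in ctrl.tip_of(p,n)[:2]:
            if r["score"]>.3: P=w(T,r["point"]); q=m(P)-[-.02,.192]; print(n,round(r["score"],2),P,m(P),np.degrees(np.arctan2(q[1],q[0])).round())
blanks()
path([(*m2w(-.04,.11),.19,-5.8),(*m2w(-.012,.052),.16,-5.8)],.4)
E
```

```text
t 37.65 tcp [0.4961 0.219  0.1903] phi -5.8 w 0.0004 ff 0.0 F [-0.4  0.5 -0.4]
t_end_a 0.52 [0.581  0.2332 0.0952] [0.0187 0.2168] 33.0
t_end_a 0.45 [0.5013 0.1865 0.0948] [-0.0559  0.1623] -140.0
stop_face 0.82 [0.4797 0.0228 0.0322] [-0.0608 -0.0028] -102.0
tray 0.86 [0.4128 0.3471 0.0029] [-0.1602  0.3131] 139.0
t_end_a 0.61 [0.5804 0.234  0.0868] [0.018  0.2176] 34.0
t_end_a 0.45 [0.5045 0.1924 0.0906] [-0.0533  0.1685] -145.0
stop_face 0.79 [0.4754 0.0271 0.0245] [-0.0655  0.0011] -103.0
stop_face 0.54 [0.6286 0.0075 0.0404] [ 0.0889 -0.003 ] -61.0
tray 0.61 [0.4148 0.3504 0.0033] [-0.1585  0.3166] 138.0
scene 0.66 [ 0.5331 -0.0301  0.0418] m [-0.0024 -0.05  ] 308 225
scene 0.62 [0.5464 0.0686 0.0422] m [0.0009 0.0496] 329 205
scene 0.6 [0.5401 0.0169 0.0467] m [-0.0001 -0.0025] 318 214
side 0.73 [0.5438 0.0694 0.0448] m [-0.0018  0.05  ] 242 249
side 0.66 [0.5426 0.0144 0.0438] m [ 0.0026 -0.0048] 244 236
[[0.09,0.28,-0.01,0.0],[0.08,0.28,-0.01,0.0],[0.09,0.27,-0.01,0.0],[0.14,0.29,0.15,0.0],[0.14,0.29,0.15,0.0]]
```

Call:
drive_tool:
  steps:
    - [0.09,0.28,-0.01,0]
    - [0.08,0.28,-0.01,0]
    - [0.09,0.27,-0.01,0]
    - [0.14,0.29,0.15,0]
    - [0.14,0.29,0.15,0]
  jaw: -0.1
  newtons: 50

```text
t: 38.75
tcp_pos: [0.5351, 0.0714, 0.1605]
orientation: [0.999, -0.05, 0.001, -0.0]
wrist_force: [0.8, 0.8, -0.5]
width: 0.0383
finger_force: 0.0
```

Call:
drive_tool:
  steps:
    - [0,0,0,0]
    - [0,0,0,0]

```text
t: 38.95
tcp_pos: [0.5343, 0.0719, 0.1599]
orientation: [0.999, -0.051, -0.0, -0.0]
wrist_force: [-0.8, 0.1, 0.6]
width: 0.0384
finger_force: 0.0
```

```bash
python3 - <<'E'
from plan import *
np.set_printoptions(precision=4,suppress=True)
ctrl.grab_frame("scene"); s=ctrl.state(); p=ctrl.grab_frame("wrist"); T=T_wc(p,s); st()
for r in ctrl.tip_of(p,"blank1")[:4]: P=w(T,r["point"]); print(round(r["score"],2),P,m(P))
x,y=m2w(-.012,.052);c=path([(x,y,.043,-5.8)],.4)
print("tray")
f=np.radians(3); tx,ty=.4135,.349
a=(tx-.012*np.cos(f)-.052*np.sin(f),ty-.012*np.sin(f)+.052*np.cos(f))
path([(x,y,.16,-5.8),(.45,.25,.16,-2),(*a,.14,3)],.45,[x,y,.044,np.radians(-5.8)])
E
```

```text
t 39.05 tcp [0.5344 0.0738 0.1607] phi -5.7 w 0.0387 ff 0.0 F [0.  0.4 0.8]
0.9 [0.5431 0.0658 0.0397] [-0.0021  0.0464]
0.83 [ 0.5364 -0.033   0.044 ] [ 0.0012 -0.0525]
0.65 [0.5382 0.0196 0.0427] [-0.0023 -0.    ]
[[0.0,0.01,0.39,0.0],[0.0,0.0,0.39,0.0],[0.0,0.01,0.4,0.0]]
tray
[[0.0,0.0,-0.39,0.0],[0.0,0.0,-0.39,0.0],[0.0,0.0,-0.38,0.0],[-0.2,-0.34,0.0,-0.01],[-0.2,-0.34,0.0,-0.01]]
[[-0.19,-0.34,0.0,-0.01],[-0.19,-0.35,0.0,-0.01],[-0.18,-0.34,0.0,0.0],[-0.14,-0.37,0.05,-0.01],[-0.14,-0.37,0.05,-0.02]]
[[-0.12,-0.38,0.05,-0.01],[-0.12,-0.38,0.05,-0.02]]
```

Call:
drive_tool:
  steps:
    - [0,0.01,0.39,0]
    - [0,0,0.39,0]
    - [0,0,0.38,0]
    - [0,0,0,0]
    - [0,0,0,0]

```text
t: 39.6
tcp_pos: [0.5343, 0.0726, 0.0449]
orientation: [0.999, -0.05, -0.0, -0.0]
wrist_force: [0.1, 0.4, 1.7]
width: 0.0384
finger_force: 0.0
```

Call:
drive_tool:
  steps:
    - [0,0,0,0]
    - [0,0,0,0]
    - [0,0,0,0]
    - [0,0,0,0]
    - [0,0,0,0]
  jaw: -1

```text
t: 40.1
tcp_pos: [0.5361, 0.0722, 0.0467]
orientation: [0.999, -0.05, 0.002, -0.001]
wrist_force: [-2.2, 1.6, 8.3]
width: 0.0224
finger_force: 49.9
```

Call:
drive_tool:
  steps:
    - [0,0,-0.39,0]
    - [0,0,-0.39,0]
    - [0,0,-0.38,0]
    - [-0.2,-0.34,0,-0.01]
    - [-0.2,-0.34,0,-0.01]

```text
t: 40.6
tcp_pos: [0.5023, 0.143, 0.1633]
orientation: [0.999, -0.037, 0.003, -0.001]
wrist_force: [0.7, -0.1, -0.3]
width: 0.0227
finger_force: 49.3
```

Call:
drive_tool:
  steps:
    - [-0.19,-0.34,0,-0.01]
    - [-0.19,-0.35,0,-0.01]
    - [-0.18,-0.34,0,0]
    - [-0.14,-0.37,0.05,-0.01]
    - [-0.14,-0.37,0.05,-0.02]

```text
t: 41.1
tcp_pos: [0.4246, 0.3251, 0.1518]
orientation: [1.0, 0.005, 0.001, -0.001]
wrist_force: [1.1, 0.4, -0.5]
width: 0.0225
finger_force: 49.3
```

Call:
drive_tool:
  steps:
    - [-0.12,-0.38,0.05,-0.01]
    - [-0.12,-0.38,0.05,-0.02]
    - [0,0,0,0]
    - [0,0,0,0]

```text
t: 41.5
tcp_pos: [0.399, 0.4002, 0.1412]
orientation: [1.0, 0.029, 0.0, -0.0]
wrist_force: [1.6, -0.9, -0.7]
width: 0.0224
finger_force: 49.3
```

```bash
cat >> plan.py <<'E'
def traypos(k):
    f=np.radians(3); return (.4135-.012*np.cos(f)-k*np.sin(f),.349-.012*np.sin(f)+k*np.cos(f))
E
python3 - <<'E'
from plan import *
np.set_printoptions(precision=4,suppress=True)
ctrl.grab_frame("scene"); s=ctrl.state(); p=ctrl.grab_frame("wrist"); T=T_wc(p,s); save(p,"w7.png"); st()
for r in ctrl.tip_of(p,"tray")[:1]: P=w(T,r["point"]); print(round(r["score"],2),P)
a=traypos(.052); print(a); path([(*a,.022,3)],.35)
E
```

```text
t 41.6 tcp [0.4003 0.3981 0.1409] phi 3.1 w 0.0219 ff 49.3 F [ 0.8 -0.4 -0. ]
0.67 [ 0.4145  0.3491 -0.003 ]
(np.float64(0.39879497585831203), np.float64(0.4003007043323225))
[[0.0,-0.01,0.3,0.0],[-0.01,-0.01,0.3,0.0],[0.0,0.0,0.29,0.0],[-0.01,-0.01,0.3,0.0]]
```

View pics/w7.png

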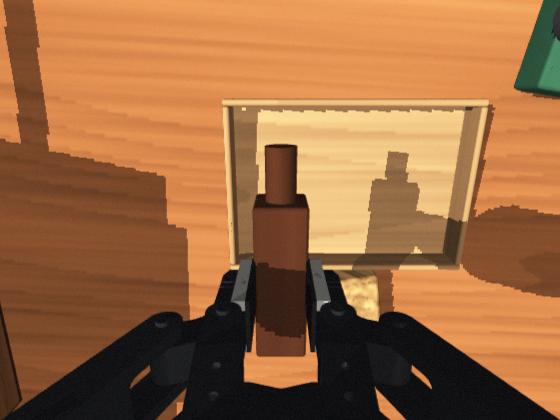

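The held blank, tip at (281,147), is over the tray. The walls are at columns 230 and 480 and rows 105 and 266, aligned with the tool.

Call:
drive_tool:
  steps:
    - [0,0,0.3,0]
    - [0,0,0.3,0]
    - [0,0,0.29,0]
    - [0,0,0.29,0]
    - [0,0,0,0]

```text
t: 42.15
tcp_pos: [0.3998, 0.3973, 0.0205]
orientation: [1.0, 0.027, -0.001, 0.001]
wrist_force: [-0.5, -0.6, -0.4]
width: 0.0225
finger_force: 57.6
```

Call:
drive_tool:
  steps:
    - [0,0,0,0]
    - [0,0,0,0]
    - [0,0,0,0]
    - [0,0,0,0]
  jaw: -0.15

```text
t: 42.55
tcp_pos: [0.3999, 0.3993, 0.0232]
orientation: [1.0, 0.028, 0.001, -0.0]
wrist_force: [-0.4, -0.3, 0.8]
width: 0.0364
finger_force: 0.0
```

Call:
drive_tool:
  steps:
    - [0,0,-0.3,0]
    - [0,0,-0.45,0]
    - [0,0,-0.45,0]
    - [0,0,-0.3,0]
    - [0,0,0,0]

```text
t: 43.05
tcp_pos: [0.4012, 0.4016, 0.1777]
orientation: [1.0, 0.028, 0.003, -0.003]
wrist_force: [0.4, -0.1, 0.4]
width: 0.0362
finger_force: 0.0
```

```bash
python3 - <<'E'
from plan import *
np.set_printoptions(precision=4,suppress=True)
ctrl.grab_frame("scene"); st(); blanks()
path([(.455,.24,.17,-2),(*m2w(-.012,0),.16,-5.8)],.45)
E
```

```text
t 43.1 tcp [0.4005 0.4003 0.1751] phi 3.2 w 0.0359 ff 0.0 F [-0.9 -0.6 -0.7]
scene 0.68 [ 0.5311 -0.0267  0.0424] m [-0.0047 -0.0468] 308 223
scene 0.56 [0.5412 0.0175 0.0456] m [ 0.0009 -0.0018] 319 214
scene 0.52 [0.4115 0.3994 0.0159] m [-0.1668  0.365 ] 338 139
scene 0.48 [ 0.7606 -0.0923 -0.0039] m [ 0.2302 -0.0889] 370 288
side 0.73 [ 0.5336 -0.0329  0.0389] m [-0.0016 -0.0527] 248 226
side 0.66 [0.5416 0.0133 0.0444] m [ 0.0017 -0.0059] 244 235
side 0.59 [0.409  0.4011 0.018 ] m [-0.1694  0.3664] 285 357
side 0.16 [0.5777 0.2358 0.0836] m [0.0151 0.219 ] 224 288
[[0.12,0.4,0.0,0.01],[0.12,0.4,0.0,0.02],[0.14,0.4,0.01,0.01],[0.14,0.4,0.0,0.02],[0.14,0.36,0.02,0.01]]
[[0.14,0.36,0.02,0.01],[0.15,0.35,0.02,0.01],[0.15,0.35,0.01,0.0],[0.15,0.36,0.02,0.01],[0.16,0.35,0.01,0.0]]
```

Call:
drive_tool:
  steps:
    - [0.12,0.4,0,0.01]
    - [0.12,0.4,0,0.02]
    - [0.14,0.4,0.01,0.01]
    - [0.14,0.4,0,0.02]
    - [0.14,0.36,0.02,0.01]
  jaw: -0.1

```text
t: 43.8
tcp_pos: [0.4678, 0.2015, 0.1682]
orientation: [1.0, -0.028, -0.001, 0.001]
wrist_force: [0.7, -0.2, -0.9]
width: 0.0384
finger_force: 0.0
```

Call:
drive_tool:
  steps:
    - [0.14,0.36,0.02,0.01]
    - [0.15,0.35,0.02,0.01]
    - [0.15,0.35,0.01,0]
    - [0.15,0.36,0.02,0.01]
    - [0.16,0.35,0.01,0]

```text
t: 44.3
tcp_pos: [0.5281, 0.0198, 0.1599]
orientation: [0.999, -0.051, -0.001, 0.0]
wrist_force: [1.0, 1.1, -0.6]
width: 0.0386
finger_force: 0.0
```

Call:
drive_tool:
  steps:
    - [0,0,0,0]
    - [0,0,0,0]
    - [0,0,0,0]

```text
t: 44.6
tcp_pos: [0.528, 0.0228, 0.1606]
orientation: [0.999, -0.05, -0.001, -0.0]
wrist_force: [-0.8, 0.5, -0.2]
width: 0.0381
finger_force: 0.0
```

```bash
python3 - <<'E'
from plan import *
np.set_printoptions(precision=4,suppress=True)
st(); x,y=m2w(-.012,0);path([(x,y,.0445,-5.8)],.4)
print("tray"); path([(x,y,.16,-5.8),(.46,.22,.16,-2),(*traypos(0),.14,3)],.45,[x,y,.0445,np.radians(-5.8)])
E
```

```text
t 44.6 tcp [0.528  0.0228 0.1606] phi -5.7 w 0.0381 ff 0.0 F [-0.8  0.5 -0.2]
[[0.0,0.01,0.39,0.0],[0.0,0.01,0.39,0.0],[0.01,0.0,0.38,0.0]]
tray
[[0.0,0.0,-0.39,0.0],[0.0,0.0,-0.38,0.0],[0.0,0.0,-0.39,0.0],[-0.18,-0.38,0.0,-0.01],[-0.17,-0.39,0.0,-0.01]]
[[-0.16,-0.39,0.0,-0.01],[-0.16,-0.39,0.0,-0.01],[-0.15,-0.39,0.01,0.0],[-0.16,-0.32,0.05,-0.01],[-0.15,-0.32,0.05,-0.02]]
[[-0.15,-0.32,0.05,-0.01],[-0.14,-0.32,0.04,-0.02]]
```

Call:
drive_tool:
  steps:
    - [0,0.01,0.39,0]
    - [0,0.01,0.39,0]
    - [0,0,0.38,0]
    - [0,0,0,0]
    - [0,0,0,0]

```text
t: 45.1
tcp_pos: [0.5281, 0.0209, 0.0455]
orientation: [0.999, -0.049, -0.001, -0.0]
wrist_force: [0.5, 0.1, -0.2]
width: 0.0385
finger_force: 0.0
```

Call:
drive_tool:
  steps:
    - [0,0,0,0]
    - [0,0,0,0]
    - [0,0,0,0]
    - [0,0,0,0]
    - [0,0,0,0]
  jaw: -1

```text
t: 45.6
tcp_pos: [0.5301, 0.0201, 0.0475]
orientation: [0.999, -0.05, 0.002, -0.0]
wrist_force: [-1.7, 1.3, 7.9]
width: 0.0224
finger_force: 49.9
```

Call:
drive_tool:
  steps:
    - [0,0,-0.39,0]
    - [0,0,-0.38,0]
    - [0,0,-0.39,0]
    - [-0.18,-0.38,0,-0.01]
    - [-0.17,-0.39,0,-0.01]

```text
t: 46.1
tcp_pos: [0.5022, 0.0993, 0.164]
orientation: [0.999, -0.037, 0.003, -0.0]
wrist_force: [-0.2, 2.8, -1.0]
width: 0.0223
finger_force: 49.3
```

Call:
drive_tool:
  steps:
    - [-0.16,-0.39,0,-0.01]
    - [-0.16,-0.39,0,-0.01]
    - [-0.15,-0.39,0.01,0]
    - [-0.16,-0.32,0.05,-0.01]
    - [-0.15,-0.32,0.05,-0.02]

```text
t: 46.6
tcp_pos: [0.4308, 0.2854, 0.1515]
orientation: [1.0, 0.005, 0.001, -0.0]
wrist_force: [0.2, -0.3, -0.0]
width: 0.0223
finger_force: 49.3
```

Call:
drive_tool:
  steps:
    - [-0.15,-0.32,0.05,-0.01]
    - [-0.14,-0.32,0.04,-0.02]
    - [0,0,0,0]
    - [0,0,0,0]
    - [0,0,0,0]

```text
t: 47.1
tcp_pos: [0.402, 0.3462, 0.1418]
orientation: [1.0, 0.027, 0.001, 0.0]
wrist_force: [0.3, 0.1, 0.0]
width: 0.0224
finger_force: 49.3
```

```bash
python3 - <<'E'
from plan import *
np.set_printoptions(precision=4,suppress=True)
st(); a=traypos(0); print(a); path([(*a,.022,3)],.35)
E
```

```text
t 47.1 tcp [0.402  0.3462 0.1418] phi 3.1 w 0.0224 ff 49.3 F [0.3 0.1 0. ]
(np.float64(0.4015164455829451), np.float64(0.3483719685250847))
[[0.0,-0.01,0.3,0.0],[0.0,0.0,0.3,0.0],[0.0,-0.01,0.3,0.0],[0.0,0.0,0.3,0.0]]
```

Call:
drive_tool:
  steps:
    - [0,0,0.3,0]
    - [0,0,0.3,0]
    - [0,0,0.29,0]
    - [0,0,0.29,0]
    - [0,0,0,0]

```text
t: 47.6
tcp_pos: [0.4017, 0.3452, 0.0214]
orientation: [1.0, 0.027, -0.001, 0.001]
wrist_force: [-0.3, 0.2, -1.1]
width: 0.022
finger_force: 56.8
```

Call:
drive_tool:
  steps:
    - [0,0,0,0]
    - [0,0,0,0]
    - [0,0,0,0]
    - [0,0,0,0]
  jaw: -0.15

```text
t: 48.0
tcp_pos: [0.4016, 0.3473, 0.024]
orientation: [1.0, 0.028, 0.001, -0.0]
wrist_force: [0.4, -0.4, 0.0]
width: 0.0365
finger_force: 0.0
```

Call:
drive_tool:
  steps:
    - [0,0,-0.3,0]
    - [0,0,-0.45,0]
    - [0,0,-0.45,0]
    - [0,0,-0.3,0]
    - [0,0,0,0]

```text
t: 48.5
tcp_pos: [0.4032, 0.3495, 0.1783]
orientation: [1.0, 0.028, 0.004, -0.003]
wrist_force: [0.3, 1.2, 1.0]
width: 0.0364
finger_force: 0.0
```

```bash
python3 - <<'E'
from plan import *
np.set_printoptions(precision=4,suppress=True)
ctrl.grab_frame("scene"); st(); blanks()
path([(.46,.2,.17,-2),(*m2w(-.012,-.052),.16,-5.8)],.45)
E
```

```text
t 48.55 tcp [0.4023 0.3482 0.1758] phi 3.2 w 0.0364 ff 0.0 F [-0.1 -0.7  0. ]
scene 0.75 [0.414  0.346  0.0203] m [-0.1589  0.3121] 332 146
scene 0.61 [ 0.5317 -0.0279  0.0416] m [-0.004  -0.0479] 308 224
scene 0.51 [0.4125 0.3991 0.0187] m [-0.1657  0.3648] 338 139
side 0.77 [0.4134 0.3487 0.0185] m [-0.1597  0.3148] 283 338
side 0.65 [0.408  0.4013 0.0204] m [-0.1704  0.3665] 285 356
side 0.5 [ 0.5351 -0.031   0.0397] m [-0.0003 -0.0507] 247 226
[[0.13,0.37,0.0,0.01],[0.13,0.37,0.01,0.02],[0.15,0.37,0.0,0.01],[0.15,0.37,0.01,0.02],[0.12,0.38,0.02,0.01]]
[[0.13,0.38,0.02,0.01],[0.13,0.38,0.01,0.01],[0.14,0.37,0.02,0.0],[0.14,0.37,0.01,0.01],[0.14,0.38,0.02,0.0]]
```

Call:
drive_tool:
  steps:
    - [0.13,0.37,0,0.01]
    - [0.13,0.37,0.01,0.02]
    - [0.15,0.37,0,0.01]
    - [0.15,0.37,0.01,0.02]
    - [0.12,0.38,0.02,0.01]
  jaw: -0.1

```text
t: 49.25
tcp_pos: [0.4714, 0.1605, 0.1681]
orientation: [1.0, -0.027, -0.001, 0.0]
wrist_force: [0.2, -0.4, -0.3]
width: 0.0387
finger_force: 0.0
```

Call:
drive_tool:
  steps:
    - [0.13,0.38,0.02,0.01]
    - [0.13,0.38,0.01,0.01]
    - [0.14,0.37,0.02,0]
    - [0.14,0.37,0.01,0.01]
    - [0.14,0.38,0.02,0]

```text
t: 49.75
tcp_pos: [0.5237, -0.0321, 0.16]
orientation: [0.999, -0.051, -0.001, 0.0]
wrist_force: [1.2, -0.1, 0.2]
width: 0.0384
finger_force: 0.0
```

Call:
drive_tool:
  steps:
    - [0,0,0,0]
    - [0,0,0,0]
    - [0,0,0,0]

```text
t: 50.05
tcp_pos: [0.5235, -0.0292, 0.1605]
orientation: [0.999, -0.05, -0.001, -0.0]
wrist_force: [-0.4, 0.4, 0.0]
width: 0.0388
finger_force: 0.0
```

```bash
python3 - <<'E'
from plan import *
np.set_printoptions(precision=4,suppress=True)
st(); x,y=m2w(-.012,-.052);path([(x,y,.0435,-5.8)],.4)
print("tray"); path([(x,y,.16,-5.8),(.46,.19,.16,-2),(*traypos(-.052),.14,3)],.45,[x,y,.0445,np.radians(-5.8)])
E
```

```text
t 50.05 tcp [ 0.5235 -0.0292  0.1605] phi -5.7 w 0.0388 ff 0.0 F [-0.4  0.4  0. ]
[[0.0,0.01,0.39,0.0],[0.0,0.0,0.39,0.0],[0.0,0.01,0.39,0.0]]
tray
[[0.0,0.0,-0.39,0.0],[0.0,0.0,-0.38,0.0],[0.0,0.0,-0.39,0.0],[-0.14,-0.36,0.0,-0.01],[-0.14,-0.36,0.0,-0.01]]
[[-0.13,-0.36,0.0,-0.01],[-0.13,-0.36,0.0,0.0],[-0.12,-0.36,0.0,-0.01],[-0.12,-0.36,0.01,0.0],[-0.2,-0.35,0.06,-0.02]]
[[-0.19,-0.35,0.07,-0.02],[-0.17,-0.36,0.06,-0.02]]
```

Call:
drive_tool:
  steps:
    - [0,0.01,0.39,0]
    - [0,0,0.39,0]
    - [0,0.01,0.38,0]
    - [0,0,0,0]
    - [0,0,0,0]

```text
t: 50.55
tcp_pos: [0.5236, -0.0312, 0.0455]
orientation: [0.999, -0.05, -0.001, -0.0]
wrist_force: [0.5, -0.1, -0.2]
width: 0.0381
finger_force: 0.0
```

Call:
drive_tool:
  steps:
    - [0,0,0,0]
    - [0,0,0,0]
    - [0,0,0,0]
    - [0,0,0,0]
    - [0,0,0,0]
  jaw: -1

```text
t: 51.05
tcp_pos: [0.5256, -0.0321, 0.0475]
orientation: [0.999, -0.05, 0.002, -0.0]
wrist_force: [-1.7, 1.6, 7.6]
width: 0.0223
finger_force: 49.9
```

Call:
drive_tool:
  steps:
    - [0,0,-0.39,0]
    - [0,0,-0.38,0]
    - [0,0,-0.39,0]
    - [-0.14,-0.36,0,-0.01]
    - [-0.14,-0.36,0,-0.01]

```text
t: 51.55
tcp_pos: [0.5042, 0.0416, 0.1641]
orientation: [0.999, -0.036, 0.003, -0.0]
wrist_force: [0.9, 1.2, -1.3]
width: 0.0224
finger_force: 49.3
```

Call:
drive_tool:
  steps:
    - [-0.13,-0.36,0,-0.01]
    - [-0.13,-0.36,0,0]
    - [-0.12,-0.36,0,-0.01]
    - [-0.12,-0.36,0.01,0]
    - [-0.2,-0.35,0.06,-0.02]

```text
t: 52.05
tcp_pos: [0.443, 0.2257, 0.156]
orientation: [1.0, -0.004, 0.002, -0.001]
wrist_force: [0.5, -0.0, 0.1]
width: 0.0225
finger_force: 49.3
```

Call:
drive_tool:
  steps:
    - [-0.19,-0.35,0.07,-0.02]
    - [-0.17,-0.36,0.06,-0.02]
    - [0,0,0,0]
    - [0,0,0,0]
    - [0,0,0,0]

```text
t: 52.55
tcp_pos: [0.4063, 0.2935, 0.1418]
orientation: [1.0, 0.027, 0.001, 0.0]
wrist_force: [0.3, -0.4, 0.1]
width: 0.0223
finger_force: 49.3
```

```bash
python3 - <<'E'
from plan import *
np.set_printoptions(precision=4,suppress=True)
st(); a=traypos(-.052); print(a); path([(*a,.022,3)],.35)
E
```

```text
t 52.55 tcp [0.4063 0.2935 0.1418] phi 3.1 w 0.0223 ff 49.3 F [ 0.3 -0.4  0.1]
(np.float64(0.40423791530757813), np.float64(0.29644323271784684))
[[0.0,-0.01,0.3,0.0],[-0.01,-0.01,0.3,0.0],[0.0,0.0,0.3,0.0],[-0.01,-0.01,0.3,0.0]]
```

Call:
drive_tool:
  steps:
    - [0,-0.01,0.3,0]
    - [-0.01,-0.01,0.3,0]
    - [0,-0.01,0.29,0]
    - [0,0,0.29,0]
    - [0,0,0,0]

```text
t: 53.05
tcp_pos: [0.4048, 0.2956, 0.0214]
orientation: [1.0, 0.027, -0.001, 0.001]
wrist_force: [0.6, -0.7, -0.5]
width: 0.0222
finger_force: 56.7
```

Call:
drive_tool:
  steps:
    - [0,0,0,0]
    - [0,0,0,0]
    - [0,0,0,0]
    - [0,0,0,0]
  jaw: -0.15

```text
t: 53.45
tcp_pos: [0.4047, 0.2975, 0.024]
orientation: [1.0, 0.028, 0.001, -0.0]
wrist_force: [-1.1, 0.4, 0.2]
width: 0.0363
finger_force: 0.0
```

Call:
drive_tool:
  steps:
    - [0,0,-0.3,0]
    - [0,0,-0.45,0]
    - [0,0,-0.45,0]
    - [0,0,-0.45,0]
    - [0,0,0,0]

```text
t: 53.95
tcp_pos: [0.407, 0.3003, 0.1946]
orientation: [1.0, 0.028, 0.005, -0.003]
wrist_force: [0.1, 0.2, -0.7]
width: 0.0363
finger_force: 0.0
```

Call:
drive_tool:
  steps:
    - [0,0.4,0,0]
    - [0,0.4,0,0]
    - [0.2,0.4,-0.2,0]
    - [0,0,0,0]
    - [0,0,0,0]

```text
t: 54.45
tcp_pos: [0.4315, 0.178, 0.2085]
orientation: [1.0, 0.026, 0.001, -0.0]
wrist_force: [0.2, 1.0, -0.2]
width: 0.0364
finger_force: 0.0
```

```bash
python3 - <<'E'
from plan import *
np.set_printoptions(precision=4,suppress=True)
st(); blanks()
p=ctrl.grab_frame("side"); save(p,"end.png",(150,130,390,400),2.2)
E
```

```text
t 54.45 tcp [0.4315 0.178  0.2085] phi 3.0 w 0.0364 ff 0.0 F [ 0.2  1.  -0.2]
scene 0.63 [0.4118 0.3005 0.0182] m [-0.1564  0.2667] 325 154
scene 0.53 [0.4098 0.3997 0.0187] m [-0.1685  0.3652] 338 139
scene 0.51 [0.4107 0.3445 0.0188] m [-0.162   0.3103] 331 147
side 0.93 [0.4149 0.3466 0.0173] m [-0.158   0.3129] 283 338
side 0.89 [0.4082 0.398  0.0197] m [-0.1698  0.3633] 285 355
side 0.62 [0.4163 0.2964 0.0169] m [-0.1515  0.2631] 283 321
```

View pics/end.png

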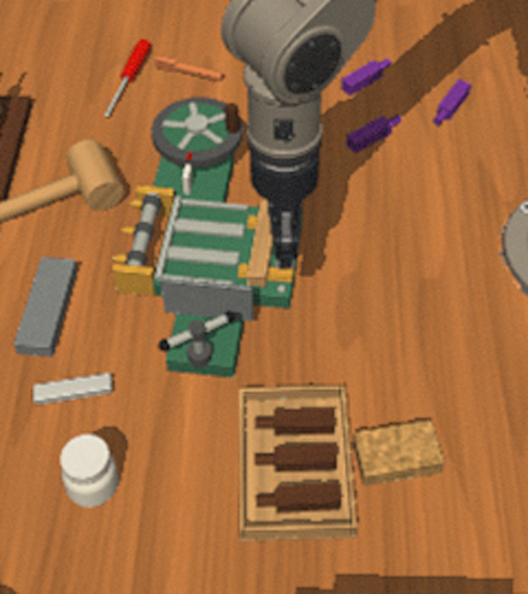

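The three blanks lie in the tray at (295,420), (295,457) and (298,496). The red mark is at the pointer (187,165), the T-handle is backed off, and the bystanders are in place.

```bash
python3 -c "
from station import ctrl
print(ctrl.sign_off())"
```

```text
the job is handed in; nothing more can be done
None
```

The job is done and handed in: all three walnut blanks were marked with one flywheel turn (red mark back within about 0.5° of where it started), the T-handle was backed off about 0.6 of a turn, and the blanks lie in the tray; sign-off returned no verdict.

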